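# Clear the revolving display at a woodcarver's stall

### The arm

A 6-joint arm with a two-finger parallel gripper is mounted at the origin on the work surface. World frame = base frame: x ahead of the robot, y to its left, z up, the work surface at z = 0. Lengths are in mm, angles in rad, forces in N, time in s.
With the tool pointing down it reaches from about 225 to 725 mm from the base axis. Payload 3.1 kg.
Tool frame: the origin (TCP) lies between the finger pads; the fingertips stand 22 mm ahead of it and the grasp point (between the pads) lies 3 mm ahead of it (manip.tip_reach is the z of the fingertips in the tool frame, in mm); z points along the fingers, y is the line along which they close (so a half turn about z gives the same grasp; the last joint's range is limited). The gripper opens to 85 mm and grips with 20 to 120 N. Pads are 22 mm wide; open, the fingers measure 114 mm over their backs; the gripper's body (76 mm by 85 mm) begins 54 mm behind the grasp point. The pads swing forward as they close: fully open they stand 13 mm farther back than shut.
Start: joints at [1.098, 0.048, 0.099, 1.622, 0, 1.443], TCP at [177.461, 494.09, 253.312] pointing down, gripper open.
Joint ranges: [-2.91, 2.91], [-0.99, 1.94], [-1.21, 1.42], [-2.12, 2.29], [-1.49, 1.47], [-3.14, 3.14]. Speed limits (rad/s): [2.79, 2.79, 3.14, 3.14, 3.14, 3.14].

### API

Orientations are given as a unit quaternion [x, y, z, w].
In Python, from rig import manip, viewer, ticket, spotter gives the robot as it stands.
- The arm moves only by the tool apply_moves, never from a script. Its argument "commands" is a list of rows, each an object of numbers: "ax", "ay", "az": the turn, a rotation vector about the world's x, y, z normalised to -1 to 1, where 1 is 2 pi rad; "tx", "ty", "tz": the shift along the world's x, y, z normalised to -1 to 1, where 1 is 200 mm; "hand": the closure, from -1 (fully open) to 1 (shut). A call has 1 to 20 rows; each row shifts and turns the commanded pose from where the row before left it; what a row does not reach is not made up. A row lasts 1/12 s, in which the tool goes at most 41.7 mm and 7.16 degrees, less where a joint would pass 70% of its speed; a pose out of reach is approached as far as the arm can. A call with a number of a shift or a turn outside -1 to 1 is refused whole. A call with a gripper value outside its range is refused whole. The fingers move at their own pace and stop on an object; "squeeze" is the grip in N (left out, the last holds). Time passes only in rows, so rows that do not move let the fingers close. It gives the time, the measured TCP pose, the force, the opening and the grip force at its end, in the units of the state.
- manip.state(): the state, without advancing time (a new reading comes with each control period).
- viewer.snapshot(name): name is "scene" or "side" or "wrist"; returns (picture, depth): 384x512x3 uint8, red, green, blue; 384x512 float32, mm along the optical axis (not along the pixel's ray), 0 where there is no reading.
- viewer.calibration(name): a dict with "fov_y" (degrees; the focal length in pixels is half the picture's height over the tangent of half this angle, whatever the lens; pixels are square), "cx", "cy" (the principal point, pixels), "R" (3x3) and "t" (3): a world point X has camera coordinates R X + t; the wrist camera has in their place "mount" (4x4, takes a point from camera to tool coordinates, whose origin is the TCP and whose axes are the flange's). Camera axes: x right, y down, z forward; pixel columns grow to the right and rows downward; lengths in mm; the calibration is good to about 2 mm. The wrist camera is an equidistant fisheye: a pixel r from the principal point sees the ray r / f radians off the axis. A picture is of the moment at which its call begins: read the wrist's pose just before it. calibration takes no time and is no camera call.
- ticket.finish_job(): hands the job in; it is judged then, once.
Trained networks look in the newest picture that a camera, given by its name, has taken for a name from the list of things; names that differ only in an ending like _2 or _b are one class to them, and where a whole thing is asked for, a point or a joint stands for the part that bears it (a point fixed in the world has none). Each returns a list of dicts, best first, with "confidence" (0 to 1); they miss things now and then, are a little off and sometimes report something else, mostly with a low value. They report only what shows in the picture. A call takes as long as a camera call. They do not tell look-alikes from the thing itself.
- spotter.find_in(query, camera): "point" ([x, y, z] in mm, in world coordinates, good to about 4 mm: the middle of the surface that is visible of it).
- spotter.mark_of(query, camera): "point" ([x, y, z] in mm, in world coordinates, good to about 4 mm: a listed point, or the origin of a listed thing).
The state is a dict: "time_s": time; "joint_pos": joint angles; "joint_vel": joint speeds; "joint_torque": joint torques, N m; "tcp_pos": TCP position; "orientation": TCP orientation; "contact_force": force on the tool from outside, world axes, zero at the start; "ft_torque": the same for the moment, N m; "opening": finger opening in mm; "gripper_force": force on a finger pad.
Only numpy, scipy, OpenCV 4.12 (cv2) and the standard library are available. Lean on these libraries where they do the work, as an engineer would, in place of code of your own. Each camera call takes 0.05 s, during which the arm holds its last target. There are 200 camera calls.

### The job

Closing the carver's stall: take all the gift boxes out of the revolving display through the open bay in its wire guard, clicking the turntable round by its handle, and stack them lid up in one square column inside the outline on the packing board, with the cover board laid squarely on top. Leave the turntable clicked in with the carved owl standing in the open bay, and leave the jar and the bear alone.

Things in the scene. Friction and masses are not known exactly. Their poses are not given: they have to be found in the camera images.
- box1: closed light-wood gift box with a paper label on its lid, one of five alike of which three to five are there: 66 (x) x 88 (y) x 40 (z) mm, 0.16 kg (varies); origin at the centre of its underside, z up through the lid. At the start it may stand on the display in the bay, its long side (y) tangential and its 66 mm side (x) radial; may be absent
- box2: closed light-wood gift box with a paper label on its lid, one of five alike of which three to five are there: 66 (x) x 88 (y) x 40 (z) mm, 0.16 kg (varies); origin at the centre of its underside, z up through the lid. At the start it may stand on the display one place anticlockwise (seen from above) from the bay, its long side (y) tangential and its 66 mm side (x) radial; may be absent
- box3: closed light-wood gift box with a paper label on its lid, one of five alike of which three to five are there: 66 (x) x 88 (y) x 40 (z) mm, 0.16 kg (varies); origin at the centre of its underside, z up through the lid. At the start it may stand on the display two places anticlockwise from the bay, its long side (y) tangential and its 66 mm side (x) radial; may be absent
- box4: closed light-wood gift box with a paper label on its lid, one of five alike of which three to five are there: 66 (x) x 88 (y) x 40 (z) mm, 0.16 kg (varies); origin at the centre of its underside, z up through the lid. At the start it may stand on the display two places clockwise from the bay, its long side (y) tangential and its 66 mm side (x) radial; may be absent
- box5: closed light-wood gift box with a paper label on its lid, one of five alike of which three to five are there: 66 (x) x 88 (y) x 40 (z) mm, 0.16 kg (varies); origin at the centre of its underside, z up through the lid. At the start it may stand on the display one place clockwise from the bay, its long side (y) tangential and its 66 mm side (x) radial; may be absent
- carousel: the fixed stand of the revolving display; origin on its axis at bench level, its -x axis points out of the open bay. A steel wire guard (roof wires 85 to 89 mm above the bench, from 42 to 188 mm from the axis, and a side wire) covers all places except the bay, a gap of 35 degrees either side of -x; boxes can be lifted out only there
- turntable (a joint): angle of the round wooden turntable about the vertical, anticlockwise from above positive, 0 at the start. Clicks into six places 60 degrees apart (multiples of 1.047 rad), draws itself into the nearest when let go; turns both ways, with stops just beyond one whole turn. Passing a click takes 0.2 N m. At 0 the bay holds box1's place; box2, box3, the owl, box4, box5 follow anticlockwise
- turn_grip (a point): middle of the turntable's wooden handle, a bar 64 mm long (along this point's x), 16 mm thick (along y), 34 mm high, on the axis 135 mm above the bench (bar from 118 to 152 mm), above the guard; turns with the turntable. At joint 0 its x is the carousel's x
- bay (a point): centre of the place in the open bay, 125 mm from the axis along the carousel's -x, on the turntable's top face (350 mm across, 30 mm above the bench); fixed. Each place is a 60 degree sector between fins 14 mm high, with a lip 6 mm high at the turntable's edge
- owl (a point): foot of the small carved owl (56 mm across, 50 mm high) that is fixed to the turntable 125 mm from the axis, across from the bay at the start; turns with the turntable
- cover: loose cover board of wood, 98 (x) x 120 (y) x 12 mm, 0.2 kg, with a wooden bar handle on top, 64 mm long (along y), 16 mm thick (x), from 12 to 42 mm above the underside; origin at the centre of its underside; starts on the bench
- pack_board: fixed plywood packing board, 130 (x) x 154 (y) x 12 mm; origin at the centre of its underside
- mark (a point): centre of the dark outline on the packing board's top face, 12 mm above the bench; the outline is 78 (x) x 100 (y) mm, a box's long side goes along y; axes as the board's
- oil_jar: closed glass jar, 60 mm across, 85 mm high, to be left alone; origin at the centre of its underside
- bear: carved bear on a round foot 84 mm across, 74 mm high, to be left alone; origin at the centre of its underside
There are look-alikes about, which are no part of the job. What is shaped like the box2 but red is not meant.

How it is judged:
By the outcome, as a careful person would: the job done as asked, in the order asked, and still so for the second after the job is handed in, with the robot touching nothing.
Of box1, box2, box3, box4, box5 only 3 to 5 are there at a start; the rules pass over those that are not, and their reading is None.
At some moment in a run one of cover may be knocked a few centimetres aside while the robot is not near it.
Once in a run the grip may slacken for a moment while it holds something.
It also fails if it takes over 210 s, if anything falls off the work surface, if the arm or the gripper's body presses on something with over 40 N, if the wrist force passes 120 N, or if a joint passes its speed limit or range.

## Working session

There is one attempt and no reset: what is moved stays moved. The work goes in short steps, Python scripts to look and compute and a tool call to move; the robot and the scene stay as the last step left them, time stands still between calls to the robot, and variables do not carry over. Pictures are saved under pics/ and viewed, at most 14 in all, crops included, and the job is handed in when it is done.

Besides the shell and the picture viewer there is one more tool, called after "Request:" by a JSON object that holds its "method" and its "body". apply_moves: Moves the arm, as the interface text tells. Scaled input: -1 to 1 covers 200 mm each way for a shift and 2 pi rad each way for a turn. Its arguments: {"type":"object","properties":{"commands":{"type":"array"},"squeeze":{"type":"number"}},"required":["commands"]}

```bash
ls; mkdir -p pics
cat > h.py <<'E'
import numpy as np, cv2
from rig import manip, viewer, ticket, spotter
from scipy.spatial.transform import Rotation as Rn
def snap(n,f=None):
    im,d=viewer.snapshot(n)
    if f: cv2.imwrite('pics/'+f,im[:,:,::-1])
    return im,d
def cloud(n,d):
    c=viewer.calibration(n); f=192/np.tan(np.radians(c['fov_y']/2))
    v,u=np.mgrid[0:384,0:512]
    P=np.stack([(u-c['cx'])/f*d,(v-c['cy'])/f*d,d],-1)
    return (P-np.array(c['t']))@np.array(c['R'])
E
python3 - <<'E'
from h import *
s=manip.state(); print(s)
for n in ['scene','side','wrist']:
    im,d=snap(n,n+'0.png'); np.save(n+'0.npy',d)
    c=viewer.calibration(n); print(n,c)
for q in ['box1','carousel','turn_grip','bay','owl','cover','pack_board','mark','oil_jar','bear']:
  for n in ['scene','side']:
    print(q,n,[(np.round(r['point']).tolist(),round(r['confidence'],2)) for r in spotter.mark_of(q,n)][:7])
a=cv2.imread('pics/scene0.png');b=cv2.imread('pics/side0.png')
cv2.imwrite('pics/scene0b.png',cv2.resize(a,(800,600)));cv2.imwrite('pics/side0b.png',cv2.resize(b,(800,600)))
E
```

```text
pics
{'time_s': 0.0, 'joint_pos': array([ 1.09821351e+00,  4.87344532e-02,  9.75931764e-02,  1.62195799e+00,
       -8.81846339e-06,  1.44299410e+00]), 'joint_vel': array([ 0.00086537,  0.00073677,  0.00142068,  0.00040139, -0.00134323,
        0.00078709]), 'joint_torque': array([-1.58606759e-03, -3.38786674e+01,  3.20012033e+01,  2.05962482e-02,
       -2.32214379e-04, -8.95207108e-06]), 'tcp_pos': array([177.21079113, 493.61001267, 252.1232035 ]), 'orientation': array([ 1.71537580e-01,  9.85176904e-01, -1.10128090e-03, -3.36282783e-04]), 'contact_force': array([ 0.59467089, -0.19115314,  0.1841687 ]), 'ft_torque': array([-0.04836756,  0.01451085, -0.01169301]), 'gripper_force': 0.0, 'opening': 85.25975673017092}
scene {'fov_y': 42.19338432339343, 'cx': 257.5948434818623, 'cy': 198.71962197893356, 'R': array([[ 0.74605718,  0.66586617, -0.00457519],
       [ 0.57250787, -0.64493413, -0.50625557],
       [-0.34004916,  0.37507627, -0.86237136]]), 't': array([-391.47780381, -231.2106834 , 1563.3246914 ])}
side {'fov_y': 43.41695946897938, 'cx': 258.802313485282, 'cy': 183.96217424478
[... 1223 characters left out ...]
[([513.0, 88.0, 31.0], 0.57)]
bay side [([514.0, 88.0, 28.0], 0.86)]
owl scene [([730.0, 206.0, 36.0], 0.57)]
owl side [([733.0, 208.0, 29.0], 0.8), ([625.0, 27.0, 28.0], 0.51), ([442.0, 448.0, 2.0], 0.44)]
cover scene [([545.0, -397.0, 0.0], 0.63), ([624.0, 151.0, 0.0], 0.47)]
cover side [([546.0, -400.0, 3.0], 0.41)]
pack_board scene [([492.0, -234.0, 4.0], 0.9), ([728.0, 82.0, 30.0], 0.2)]
pack_board side []
mark scene [([494.0, -236.0, 13.0], 0.75)]
mark side [([731.0, 80.0, 28.0], 0.44)]
oil_jar scene [([444.0, 450.0, -0.0], 0.92)]
oil_jar side [([441.0, 451.0, -1.0], 0.68)]
bear scene [([744.0, -183.0, 2.0], 0.84)]
bear side [([514.0, 215.0, 29.0], 0.68), ([750.0, -187.0, -0.0], 0.54)]
```

View pics/scene0b.png

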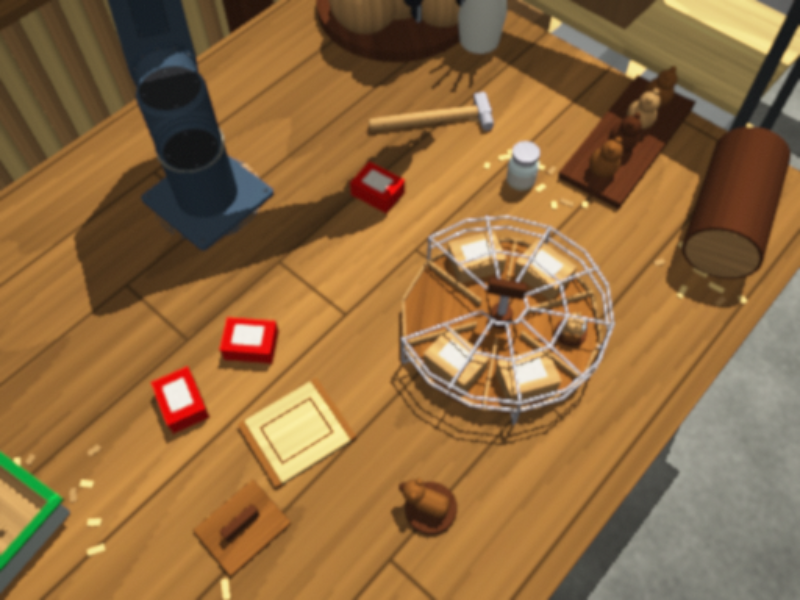

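View pics/side0b.png

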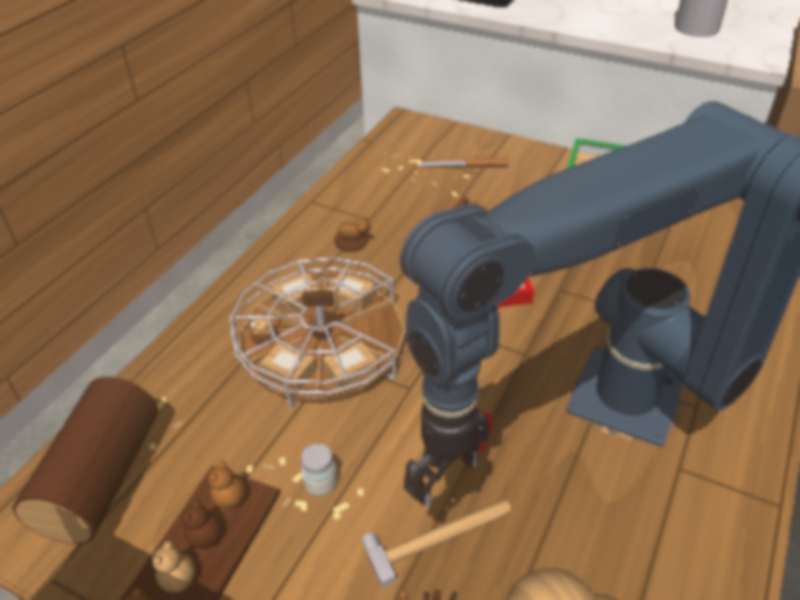

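The bay is empty (box1 is absent). Boxes 2 to 5 sit under the guard in the scene picture at (455,355), (530,372), (475,250) and (548,262), and the owl is at (575,328). The red look-alikes are at (378,185), (248,340) and (178,400) and are not wanted. The board is at (297,432), the cover at (240,525), the bear at (430,505) and the jar at (522,165). Next I fit geometry from depth.

Run:
```python
from h import *
def rect(P,m,name):
    p=P[m][:,:2].astype(np.float32)
    if len(p)<8: print(name,len(p)); return
    print(name,len(p),'z',np.round(np.percentile(P[m][:,2],[5,50,95]),1),'rect',np.round(np.array(sum(map(lambda t: t if isinstance(t,tuple) else (t,),cv2.minAreaRect(p)),())),1),'mean',np.round(p.mean(0),1))
for n in ['scene','side']:
    P=cloud(n,np.load(n+'0.npy')); im=cv2.imread(f'pics/{n}0.png'); x,y,z=P[...,0],P[...,1],P[...,2]
    ok=np.load(n+'0.npy')>0
    near=lambda a,b,r: ok&(np.hypot(x-a,y-b)<r)
    rect(P,near(493,-235,110)&(z>7)&(z<18),n+' board')
    rect(P,near(545,-398,90)&(z>7)&(z<18),n+' cover')
    rect(P,near(545,-398,80)&(z>33)&(z<50),n+' coverbar')
    rect(P,near(624,150,50)&(z>135)&(z<165),n+' handle')
    for k,a in enumerate([270,330,90,150]):
        c=np.array([624,150])+125*np.array([np.cos(np.radians(a)),np.sin(np.radians(a))])
        rect(P,near(*c,55)&(z>62)&(z<76),n+f' box{k+2}')
    rect(P,near(624,150,190)&(z>22)&(z<36),n+' table')
    rect(P,near(624,150,230)&(z>80)&(z<95)&(np.hypot(x-624,y-150)>165),n+' guard')
```

```text
scene board 2536 z [ 7.7 10.7 14.5] rect [ 474.  -243.   182.6  168.8   76. ] mean [ 497.1 -236.8]
scene cover 1661 z [ 7.6 10.6 14.5] rect [ 539.1 -385.8  153.3  117.3   84.3] mean [ 547.7 -401.8]
scene coverbar 194 z [34.5 39.7 43.7] rect [ 545.4 -402.9   64.    18.8   85.9] mean [ 546.6 -403.1]
scene handle 198 z [136.7 148.4 153.2] rect [623.9 146.5  63.6  19.4  28.7] mean [624.9 145.8]
scene box2 723 z [64.3 68.3 72.1] rect [6.215e+02 2.460e+01 9.000e+01 6.860e+01 4.000e-01] mean [622.   21.9]
scene box3 735 z [64.7 68.9 72.8] rect [730.4  82.8  89.2  68.1  58. ] mean [732.9  81.8]
scene box4 560 z [63.9 68.5 72.8] rect [624.2 273.5  71.4  88.9  88.1] mean [625.8 273.2]
scene box5 555 z [64.2 68.5 72.5] rect [513.9 213.3  89.6  71.8  58.5] mean [513.7 212.2]
scene table 5400 z [24.6 28.9 34.1] rect [628.4 139.3 363.7 351.   57. ] mean [621.  137.5]
scene guard 610 z [82.8 87.  91. ] rect [637.9 156.6 341.1 373.9  28.9] mean [663.3 153.3]
side board 0
side cover 67 z [ 8.3 13.1 17.1] rect [ 562.8 -443.9  125.7   67.    30.5] mean [ 569.2 -435. ]
side coverbar 33 z [36.4 42.8 46.9] rect [ 544.9 -409.3   50.7   17.7   84.7] mean [ 543.8 -410.8]
side handle 135 z [135.8 148.8 155.6] rect [622.7 151.2  61.7  19.7  30.9] mean [621.3 153. ]
side box2 313 z [64.9 70.8 75. ] rect [622.5  19.6  91.1  91.8  89.7] mean [619.1  27.5]
side box3 287 z [64.5 70.4 75. ] rect [731.1  83.5  90.1  74.9  57.1] mean [732.2  87.7]
side box4 452 z [65.4 70.7 74.6] rect [625.8 275.3  71.9  92.7  88. ] mean [624.4 278.6]
side box5 443 z [66.  70.9 74.8] rect [513.9 215.3  90.2  72.3  59.1] mean [513.2 216.2]
side table 2597 z [26.  31.2 35.1] rect [620.1 148.6 356.6 349.7  48.1] mean [603.4 157.8]
side guard 376 z [84.7 89.  93.1] rect [639.5 156.3 341.1 377.2  29.5] mean [642.8 182.4]
```

Request:
{"method": "apply_moves", "body": {"commands": [{"tx": 0.16, "ty": -0.123, "az": 0.0098}, {"tx": 0.16, "ty": -0.123, "az": 0.0098}, {"tx": 0.16, "ty": -0.123, "az": 0.0098}, {"tx": 0.16, "ty": -0.123, "az": 0.0098}, {"tx": 0.16, "ty": -0.123, "az": 0.0098}, {"tx": 0.16, "ty": -0.123, "az": 0.0098}, {"tx": 0.16, "ty": -0.123, "az": 0.0098}, {"tx": 0.16, "ty": -0.123, "az": 0.0098}, {"tx": 0.16, "ty": -0.123, "az": 0.0098}, {"tx": 0.16, "ty": -0.123, "az": 0.0098}, {"tx": 0.16, "ty": -0.123, "az": 0.0098}, {"tx": 0.16, "ty": -0.123, "az": 0.0098}, {"tx": 0.16, "ty": -0.123, "az": 0.0098}, {"tx": 0.155, "ty": -0.123, "az": 0.0096}, {"hand": -1}, {"hand": -1}]}}

```text
invalid input at $.commands[0]: expected keys ax, ay, az, tx, ty, tz, hand
```

```bash
cat >> h.py <<'E'
def st():
    s=manip.state(); R=Rn.from_quat(s['orientation']).as_matrix()
    print('t',round(s['time_s'],2),'tcp',np.round(s['tcp_pos'],1),'phi',round(np.degrees(np.arctan2(R[1,1],R[0,1])),2),'tilt',np.round(R[:2,2],4),'j1,6',np.round(np.degrees(s['joint_pos'][[0,5]]),1),'F',np.round(s['contact_force'],1),'open',round(s['opening'],1),'grip',round(s['gripper_force'],1))
    return s,R
def wcloud(f=None):
    s,R=st(); im,d=snap('wrist',f); c=viewer.calibration('wrist'); fo=192/np.tan(np.radians(c['fov_y']/2))
    v,u=np.mgrid[0:384,0:512]; a=(u-c['cx']);b=(v-c['cy']); r=np.hypot(a,b)+1e-9; th=r/fo
    P=np.stack([a/r*np.tan(th)*d,b/r*np.tan(th)*d,d],-1)
    M=np.array(c['mount']); P=P@M[:3,:3].T+M[:3,3]
    return im,d,P@R.T+s['tcp_pos']
def rect(P,m,name):
    p=P[m][:,:2].astype(np.float32)
    if len(p)<8: print(name,len(p)); return
    (c,wh,a)=cv2.minAreaRect(p); print(name,len(p),'z',np.round(np.percentile(P[m][:,2],[5,50,95]),1),'rect',np.round([*c,*wh,a],1),'mean',np.round(p.mean(0),1))
E
python3 - <<'E'
from h import *
im,d,P=wcloud('w1.png'); x,y,z=P[...,0],P[...,1],P[...,2]
rect(P,(d>0)&(np.hypot(x-624,y-149)<45)&(z>140)&(z<165),'handle')
for k,a in enumerate([270,330,90,150]):
    c=np.array([624,150])+125*np.array([np.cos(np.radians(a)),np.sin(np.radians(a))])
    rect(P,(d>0)&(np.hypot(x-c[0],y-c[1])<55)&(z>62)&(z<76),f'box{k+2}')
E
```

```text
t 1.15 tcp [177.5 494.1 253.3] phi 70.24 tilt [ 0. -0.] j1,6 [62.9 82.7] F [-0.4  0.1 -0.3] open 85.5 grip 0.0
handle 0
box2 0
box3 0
box4 0
box5 0
```

View pics/w1.png

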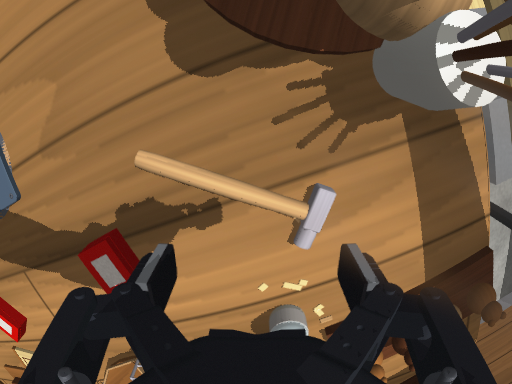

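The move was refused because every row needs all the keys, so this picture is from the start pose. It shows the hammer at (230,185) and red look-alikes at the left, with nothing of use. I repeat the move with full rows.

Request:
{"method": "apply_moves", "body": {"commands": [{"ax": 0, "ay": 0, "az": 0.0098, "tx": 0.16, "ty": -0.123, "tz": 0, "hand": -1}, {"ax": 0, "ay": 0, "az": 0.0098, "tx": 0.16, "ty": -0.123, "tz": 0, "hand": -1}, {"ax": 0, "ay": 0, "az": 0.0098, "tx": 0.16, "ty": -0.123, "tz": 0, "hand": -1}, {"ax": 0, "ay": 0, "az": 0.0098, "tx": 0.16, "ty": -0.123, "tz": 0, "hand": -1}, {"ax": 0, "ay": 0, "az": 0.0098, "tx": 0.16, "ty": -0.123, "tz": 0, "hand": -1}, {"ax": 0, "ay": 0, "az": 0.0098, "tx": 0.16, "ty": -0.123, "tz": 0, "hand": -1}, {"ax": 0, "ay": 0, "az": 0.0098, "tx": 0.16, "ty": -0.123, "tz": 0, "hand": -1}, {"ax": 0, "ay": 0, "az": 0.0098, "tx": 0.16, "ty": -0.123, "tz": 0, "hand": -1}, {"ax": 0, "ay": 0, "az": 0.0098, "tx": 0.16, "ty": -0.123, "tz": 0, "hand": -1}, {"ax": 0, "ay": 0, "az": 0.0098, "tx": 0.16, "ty": -0.123, "tz": 0, "hand": -1}, {"ax": 0, "ay": 0, "az": 0.0098, "tx": 0.16, "ty": -0.123, "tz": 0, "hand": -1}, {"ax": 0, "ay": 0, "az": 0.0098, "tx": 0.16, "ty": -0.123, "tz": 0, "hand": -1}, {"ax": 0, "ay": 0, "az": 0.0098, "tx": 0.16, "ty": -0.123, "tz": 0, "hand": -1}, {"ax": 0, "ay": 0, "az": 0.0096, "tx": 0.153, "ty": -0.126, "tz": 0, "hand": -1}, {"ax": 0, "ay": 0, "az": 0, "tx": 0, "ty": 0, "tz": 0, "hand": -1}, {"ax": 0, "ay": 0, "az": 0, "tx": 0, "ty": 0, "tz": 0, "hand": -1}]}}

```text
time_s: 2.53
tcp_pos: [625.2, 147.0, 251.2]
orientation: [-0.253, 0.967, 0.0, -0.001]
contact_force: [-0.5, -0.7, -0.1]
opening: 85.5
gripper_force: 0.0
```

Run:
```python
from h import *
im,d,P=wcloud('w2.png'); x,y,z=P[...,0],P[...,1],P[...,2]
rect(P,(d>0)&(np.hypot(x-624,y-149)<45)&(z>140)&(z<165),'handle')
for k,a in enumerate([270,330,90,150]):
    c=np.array([624,150])+125*np.array([np.cos(np.radians(a)),np.sin(np.radians(a))])
    rect(P,(d>0)&(np.hypot(x-c[0],y-c[1])<55)&(z>62)&(z<76),f'box{k+2}')
```

```text
t 2.53 tcp [625.2 147.  251.2] phi 119.33 tilt [-0.0028 -0.0003] j1,6 [  7.3 -22.1] F [-0.5 -0.7 -0.1] open 85.5 grip 0.0
handle 1497 z [148.  150.9 152.2] rect [624.7 147.4  63.7  15.6  28.9] mean [622.5 145.9]
box2 4317 z [68.  69.3 70.5] rect [6.237e+02 2.400e+01 8.910e+01 6.690e+01 3.000e-01] mean [620.9  23.9]
box3 3021 z [67.7 69.4 70.6] rect [731.7  82.4  89.   67.6  57.8] mean [726.6  81.9]
box4 3014 z [67.4 69.4 70.6] rect [626.4 272.8  67.8  88.7  88.8] mean [622.6 268.3]
box5 4244 z [67.9 69.3 70.5] rect [516.2 213.2  88.9  67.1  60. ] mean [514.3 210.7]
```

View pics/w2.png

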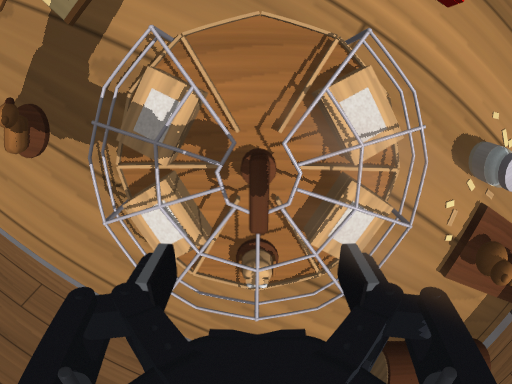

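The wrist view shows the display from above: open bay at the top (255,60), handle at (260,190), boxes in the four sectors beside it and the owl at (258,262). The fit gives the axis at about (624.5, 148) and the yaw at 29°. I go down onto the handle.

Request:
{"method": "apply_moves", "body": {"commands": [{"ax": 0, "ay": 0, "az": -0.001, "tx": -0.004, "ty": 0.005, "tz": -0.18, "hand": -1}, {"ax": 0, "ay": 0, "az": 0, "tx": 0, "ty": 0, "tz": -0.18, "hand": -1}, {"ax": 0, "ay": 0, "az": 0, "tx": 0, "ty": 0, "tz": -0.18, "hand": -1}, {"ax": 0, "ay": 0, "az": 0, "tx": 0, "ty": 0, "tz": 0, "hand": -1}, {"ax": 0, "ay": 0, "az": 0, "tx": 0, "ty": 0, "tz": 0, "hand": 1}, {"ax": 0, "ay": 0, "az": 0, "tx": 0, "ty": 0, "tz": 0, "hand": 1}, {"ax": 0, "ay": 0, "az": 0, "tx": 0, "ty": 0, "tz": 0, "hand": 1}, {"ax": 0, "ay": 0, "az": 0, "tx": 0, "ty": 0, "tz": 0, "hand": 1}, {"ax": 0, "ay": 0, "az": 0, "tx": 0, "ty": 0, "tz": 0, "hand": 1}, {"ax": 0, "ay": 0, "az": 0, "tx": 0, "ty": 0, "tz": 0, "hand": 1}, {"ax": 0, "ay": 0, "az": 0, "tx": 0, "ty": 0, "tz": 0, "hand": 1}], "squeeze": 50}}

```text
time_s: 3.5
tcp_pos: [625.7, 149.2, 148.6]
orientation: [-0.252, 0.968, -0.002, 0.003]
contact_force: [1.6, -2.1, 5.7]
opening: 15.0
gripper_force: 50.9
```

```bash
python3 -c "
from h import *
st()"
```

```text
t 3.5 tcp [625.7 149.2 148.6] phi 119.17 tilt [ 0.0068 -0.0014] j1,6 [  7.5 -21.7] F [ 1.6 -2.1  5.7] open 15.0 grip 50.9
```

Request:
{"method": "apply_moves", "body": {"commands": [{"ax": 0, "ay": 0, "az": -0.014, "tx": 0, "ty": 0, "tz": 0, "hand": 1}, {"ax": 0, "ay": 0, "az": -0.014, "tx": 0, "ty": 0, "tz": 0, "hand": 1}, {"ax": 0, "ay": 0, "az": -0.014, "tx": 0, "ty": 0, "tz": 0, "hand": 1}, {"ax": 0, "ay": 0, "az": -0.014, "tx": 0, "ty": 0, "tz": 0, "hand": 1}, {"ax": 0, "ay": 0, "az": -0.014, "tx": 0, "ty": 0, "tz": 0, "hand": 1}, {"ax": 0, "ay": 0, "az": -0.014, "tx": 0, "ty": 0, "tz": 0, "hand": 1}, {"ax": 0, "ay": 0, "az": -0.014, "tx": 0, "ty": 0, "tz": 0, "hand": 1}, {"ax": 0, "ay": 0, "az": -0.014, "tx": 0, "ty": 0, "tz": 0, "hand": 1}, {"ax": 0, "ay": 0, "az": -0.014, "tx": 0, "ty": 0, "tz": 0, "hand": 1}, {"ax": 0, "ay": 0, "az": -0.014, "tx": 0, "ty": 0, "tz": 0, "hand": 1}, {"ax": 0, "ay": 0, "az": -0.014, "tx": 0, "ty": 0, "tz": 0, "hand": 1}, {"ax": 0, "ay": 0, "az": -0.0127, "tx": 0, "ty": 0, "tz": 0, "hand": 1}, {"ax": 0, "ay": 0, "az": 0, "tx": 0, "ty": 0, "tz": 0, "hand": 1}, {"ax": 0, "ay": 0, "az": 0, "tx": 0, "ty": 0, "tz": 0, "hand": -1}, {"ax": 0, "ay": 0, "az": 0, "tx": 0, "ty": 0, "tz": 0, "hand": -1}, {"ax": 0, "ay": 0, "az": 0, "tx": 0, "ty": 0, "tz": 0, "hand": -1}, {"ax": 0, "ay": 0, "az": 0, "tx": 0, "ty": 0, "tz": 0, "hand": -1}, {"ax": 0, "ay": 0, "az": 0, "tx": 0, "ty": 0, "tz": 0, "hand": -1}]}}

```text
time_s: 5.0
tcp_pos: [622.8, 150.5, 144.7]
orientation: [0.265, 0.964, -0.0, -0.001]
contact_force: [-0.4, 0.3, 0.0]
opening: 74.5
gripper_force: 0.0
```

```bash
python3 -c "
from h import *
st()"
```

```text
t 5.0 tcp [622.8 150.5 144.7] phi 59.23 tilt [-0.0013  0.0003] j1,6 [ 7.6 38.3] F [-0.4  0.3  0. ] open 74.5 grip 0.0
```

Request:
{"method": "apply_moves", "body": {"commands": [{"ax": 0, "ay": 0, "az": 0, "tx": 0, "ty": 0, "tz": 0.2, "hand": -1}, {"ax": 0, "ay": 0, "az": -0.0164, "tx": -0.04, "ty": -0.02, "tz": 0.19, "hand": -1}, {"ax": 0, "ay": 0, "az": -0.0169, "tx": -0.166, "ty": -0.099, "tz": 0, "hand": -1}, {"ax": 0, "ay": 0, "az": -0.0169, "tx": -0.166, "ty": -0.099, "tz": 0, "hand": -1}, {"ax": 0, "ay": 0, "az": -0.0169, "tx": -0.166, "ty": -0.098, "tz": 0, "hand": -1}, {"ax": 0, "ay": 0, "az": -0.0169, "tx": 0, "ty": 0, "tz": 0, "hand": -1}, {"ax": 0, "ay": 0, "az": 0, "tx": 0, "ty": 0, "tz": 0, "hand": -1}, {"ax": 0, "ay": 0, "az": 0, "tx": 0, "ty": 0, "tz": 0, "hand": -1}]}}

```text
time_s: 5.67
tcp_pos: [515.9, 87.0, 223.5]
orientation: [0.507, 0.862, 0.001, 0.0]
contact_force: [1.4, 0.7, 0.8]
opening: 85.4
gripper_force: 0.0
```

```bash
cat >> h.py <<'E'
def bayfit():
    im,d,P=wcloud('bay.png'); x,y,z=P[...,0],P[...,1],P[...,2]
    rect(P,(d>0)&(np.hypot(x-515,y-87)<58)&(z>64)&(z<75),'baybox')
    rect(P,(d>0)&(np.hypot(x-624.5,y-148)<45)&(z>145)&(z<158),'handle')
E
python3 -c "
from h import *
bayfit()"
```

```text
t 5.67 tcp [515.9  87.  223.5] phi 29.11 tilt [0.0012 0.0005] j1,6 [ 2.2 63.1] F [1.4 0.7 0.8] open 85.4 grip 0.0
baybox 5995 z [68.2 69.4 70.5] rect [516.7  88.1  66.2  88.8  29.4] mean [515.5  90.2]
handle 1317 z [146.7 150.8 152.1] rect [624.2 147.5  16.2  63.8  57.8] mean [620.5 148.6]
```

Request:
{"method": "apply_moves", "body": {"commands": [{"ax": 0, "ay": 0, "az": 0.0008, "tx": 0.004, "ty": 0.005, "tz": -0.166, "hand": -1}, {"ax": 0, "ay": 0, "az": 0, "tx": 0, "ty": 0, "tz": -0.166, "hand": -1}, {"ax": 0, "ay": 0, "az": 0, "tx": 0, "ty": 0, "tz": -0.166, "hand": -1}, {"ax": 0, "ay": 0, "az": 0, "tx": 0, "ty": 0, "tz": -0.166, "hand": -1}, {"ax": 0, "ay": 0, "az": 0, "tx": 0, "ty": 0, "tz": -0.166, "hand": -1}, {"ax": 0, "ay": 0, "az": 0, "tx": 0, "ty": 0, "tz": 0, "hand": 1}, {"ax": 0, "ay": 0, "az": 0, "tx": 0, "ty": 0, "tz": 0, "hand": 1}, {"ax": 0, "ay": 0, "az": 0, "tx": 0, "ty": 0, "tz": 0, "hand": 1}, {"ax": 0, "ay": 0, "az": 0, "tx": 0, "ty": 0, "tz": 0, "hand": 1}, {"ax": 0, "ay": 0, "az": 0, "tx": 0, "ty": 0, "tz": 0, "hand": 1}], "squeeze": 40}}

```text
time_s: 6.55
tcp_pos: [518.9, 88.1, 60.3]
orientation: [0.506, 0.863, 0.001, 0.002]
contact_force: [0.9, 0.3, -1.0]
opening: 65.3
gripper_force: 51.7
```

Request:
{"method": "apply_moves", "body": {"commands": [{"ax": 0, "ay": 0, "az": 0, "tx": 0, "ty": 0, "tz": 0, "hand": 1}, {"ax": 0, "ay": 0, "az": 0, "tx": 0, "ty": 0, "tz": 0.15, "hand": 1}, {"ax": 0, "ay": 0, "az": 0, "tx": 0, "ty": 0, "tz": 0.15, "hand": 1}, {"ax": 0, "ay": 0, "az": 0, "tx": 0, "ty": 0, "tz": 0.15, "hand": 1}, {"ax": 0, "ay": 0, "az": 0, "tx": 0, "ty": 0, "tz": 0, "hand": 1}]}}

```text
time_s: 6.97
tcp_pos: [521.1, 88.1, 156.1]
orientation: [0.506, 0.863, 0.004, 0.006]
contact_force: [0.6, 0.1, 0.4]
opening: 65.3
gripper_force: 52.0
```

```bash
python3 -c "
from h import *
st()"
```

```text
t 6.97 tcp [521.1  88.1 156.1] phi 29.25 tilt [0.0146 0.0006] j1,6 [ 2.3 63.1] F [0.6 0.1 0.4] open 65.3 grip 52.0
```

Request:
{"method": "apply_moves", "body": {"commands": [{"ax": 0, "ay": 0, "az": 0, "tx": 0, "ty": 0, "tz": 0.15, "hand": 1}, {"ax": 0, "ay": 0, "az": -0.015, "tx": 0, "ty": -0.12, "tz": 0.12, "hand": 1}, {"ax": 0, "ay": 0, "az": -0.015, "tx": -0.017, "ty": -0.19, "tz": 0, "hand": 1}, {"ax": 0, "ay": 0, "az": -0.015, "tx": -0.017, "ty": -0.19, "tz": 0, "hand": 1}, {"ax": 0, "ay": 0, "az": -0.015, "tx": -0.017, "ty": -0.19, "tz": 0, "hand": 1}, {"ax": 0, "ay": 0, "az": -0.015, "tx": -0.017, "ty": -0.19, "tz": 0, "hand": 1}, {"ax": 0, "ay": 0, "az": -0.015, "tx": -0.017, "ty": -0.19, "tz": 0, "hand": 1}, {"ax": 0, "ay": 0, "az": -0.015, "tx": -0.017, "ty": -0.19, "tz": 0, "hand": 1}, {"ax": 0, "ay": 0, "az": -0.015, "tx": -0.017, "ty": -0.19, "tz": 0, "hand": 1}, {"ax": 0, "ay": 0, "az": 0, "tx": -0.016, "ty": -0.17, "tz": 0, "hand": 1}, {"ax": 0, "ay": 0, "az": 0, "tx": 0, "ty": 0, "tz": 0, "hand": 1}, {"ax": 0, "ay": 0, "az": 0, "tx": 0, "ty": 0, "tz": 0, "hand": 1}]}}

```text
time_s: 7.97
tcp_pos: [489.1, -238.0, 201.7]
orientation: [0.789, 0.615, 0.0, 0.0]
contact_force: [-0.0, 0.5, -1.4]
opening: 65.4
gripper_force: 26.4
```

Run:
```python
from h import *
im,d,P=wcloud('w3.png'); x,y,z=P[...,0],P[...,1],P[...,2]
rect(P,(d>0)&(np.hypot(x-493,y+236)<125)&(z>8.5)&(z<16),'board')
rect(P,(d>0)&(np.hypot(x-545,y+398)<90)&(z>8.5)&(z<16),'cover')
np.savez('w3.npz',im=im,d=d,P=P)
```

```text
t 7.97 tcp [ 489.1 -238.   201.7] phi -14.16 tilt [ 0.0008 -0.0001] j1,6 [-33.   71.1] F [-0.   0.5 -1.4] open 65.4 grip 26.4
board 9239 z [10.  11.2 12.5] rect [ 505.2 -200.1   82.   130.4   75.7] mean [ 505.2 -199.2]
cover 601 z [ 9.8 11.1 12.3] rect [ 573.  -404.6  120.5   46.4   76.8] mean [ 584.5 -367. ]
```

View pics/w3.png

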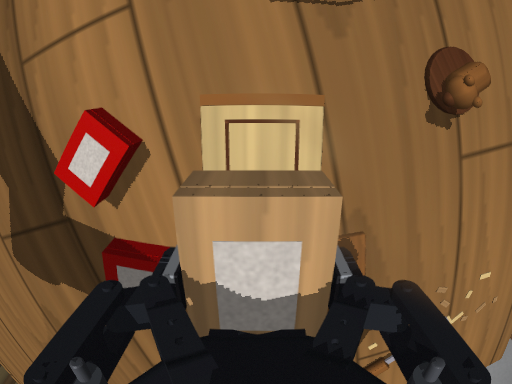

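The box is in the grip. The board is visible behind it with the outline's far edge at (262,121) and sides at x = 228 and 298. I fit the outline.

Run:
```python
from h import *
st()
D=np.load('w3.npz'); P=D['P'];im=D['im'].astype(int);g=im.sum(2)
a=np.radians(-14.3); X=np.array([np.cos(a),np.sin(a)]);Y=np.array([-X[1],X[0]])
q=P[...,:2]-np.array([496.3,-235.0]); u=q@X; v=q@Y
m=(D['d']>0)&(P[...,2]>8.5)&(P[...,2]<16)&(abs(u)<58)&(v<68)&(v>0)
dark=m&(g<380)
print(dark.sum(), np.percentile(g[m],[5,50,95]))
for s in(-1,1):
    k=dark&(abs(u-s*39)<12)&(v<42)&(v>8); pf=np.polyfit(v[k],u[k],1) if k.sum()>10 else None; print(s,k.sum(),u[k].mean() if k.any() else 0,pf)
k=dark&(abs(u)<30)&(v>42); print(k.sum(),v[k].mean(),np.polyfit(u[k],v[k],1))
e=(D['d']>0)&(P[...,2]>8.5)&(P[...,2]<16)&(abs(u)<90)&(abs(v)<90)
for vv in(20,40,60):
    k=e&(abs(v-vv)<6); print(vv,np.percentile(u[k],[1,99]))
k=e&(abs(u)<50); print(np.percentile(v[k],99.5))
```

```text
t 8.02 tcp [ 489.3 -236.6  201.7] phi -14.04 tilt [0.0006 0.0004] j1,6 [-32.9  71.1] F [ 0.   0.2 -0.8] open 66.0 grip 26.4
956 [221. 492. 530.]
-1 122 -36.92931590859522 [-1.15109714e-02 -3.66366507e+01]
1 116 37.02525619891123 [-9.50984026e-03  3.72545029e+01]
403 56.13169421750452 [5.85129879e-03 5.61336738e+01]
20 [-63.54776192  63.77557297]
40 [-63.12686279  62.86513727]
60 [-63.52026461  63.22775719]
76.82244964702252
```

Run:
```python
from h import *
D=np.load('w3.npz'); P=D['P'];im=D['im'].astype(int);g=im.sum(2)
a=np.radians(-14.0); X=np.array([np.cos(a),np.sin(a)]);Y=np.array([-X[1],X[0]])
q=P[...,:2]-np.array([496.3,-235.0]); u=q@X; v=q@Y
m=(D['d']>0)&(P[...,2]>8.5)&(P[...,2]<16)&(abs(u)<30)
for lo in range(20,80,3):
    k=m&(v>=lo)&(v<lo+3); print(lo,k.sum(),round(np.median(g[k])) if k.any() else 0, end=' | ')
```

```text
20 132 502 | 23 166 502 | 26 169 502 | 29 170 502 | 32 155 502 | 35 137 502 | 38 169 501 | 41 172 501 | 44 174 488 | 47 174 207 | 50 168 498 | 53 144 497 | 56 150 494 | 59 174 493 | 62 173 485 | 65 174 287 | 68 174 288 | 71 168 288 | 74 152 289 | 77 1 292 |
```

```bash
cat >> h.py <<'E'
B=np.array([496.3,-235.0]); YAW=np.radians(-14.0)
BX=np.array([np.cos(YAW),np.sin(YAW)]);BY=np.array([-BX[1],BX[0]])
def held(P,d,s,R):
    "position of lid's front edge of held box in tool frame, should be +44 in tool x"
    T=(P-s['tcp_pos'])@R
    m=(d>0)&(abs(T[...,1])<28)&(abs(T[...,0])<60)&(T[...,2]<0)&(T[...,2]>-25)
    t=T[m]; zt=np.median(t[:,2]); t=t[abs(t[:,2]-zt)<3]
    pts=[]
    for y0 in range(-25,26,5):
        k=abs(t[:,1]-y0)<2.5
        if k.sum()>5: pts.append((y0,np.percentile(t[k,0],98)))
    pts=np.array(pts); pf=np.polyfit(pts[:,0],pts[:,1],1)
    print('held lid z',round(zt,1),'front edge x',round(np.median(pts[:,1]),1),'skew deg',round(np.degrees(np.arctan(pf[0])),2))
E
python3 - <<'E'
from h import *
D=np.load('w3.npz'); s,R=st(); s=dict(s); s['tcp_pos']=np.array([489.1,-238.0,201.7])
held(D['P'],D['d'],s,R)
E
```

```text
t 8.02 tcp [ 489.3 -236.6  201.7] phi -14.04 tilt [0.0006 0.0004] j1,6 [-32.9  71.1] F [ 0.   0.2 -0.8] open 66.0 grip 26.4
held lid z -14.6 front edge x 42.3 skew deg -0.13
```

Request:
{"method": "apply_moves", "body": {"commands": [{"ax": 0, "ay": 0, "az": 0, "tx": 0.036, "ty": 0.014, "tz": -0.19, "hand": 1}, {"ax": 0, "ay": 0, "az": 0, "tx": 0, "ty": 0, "tz": -0.19, "hand": 1}, {"ax": 0, "ay": 0, "az": 0, "tx": 0, "ty": 0, "tz": -0.19, "hand": 1}, {"ax": 0, "ay": 0, "az": 0, "tx": 0, "ty": 0, "tz": -0.19, "hand": 1}, {"ax": 0, "ay": 0, "az": 0, "tx": 0, "ty": 0, "tz": 0, "hand": 1}, {"ax": 0, "ay": 0, "az": 0, "tx": 0, "ty": 0, "tz": 0, "hand": 1}, {"ax": 0, "ay": 0, "az": 0, "tx": 0, "ty": 0, "tz": 0, "hand": 1}]}}

```text
time_s: 8.6
tcp_pos: [498.2, -233.0, 51.5]
orientation: [0.787, 0.617, 0.001, 0.001]
contact_force: [-0.0, 0.3, -0.1]
opening: 65.4
gripper_force: 51.3
```

Run:
```python
from h import *
s,R=st(); im,d,P=wcloud(); held(P,d,s,R)
```

```text
t 8.6 tcp [ 498.2 -233.    51.5] phi -13.86 tilt [ 0.0027 -0.0014] j1,6 [-32.1  71.8] F [-0.   0.3 -0.1] open 65.4 grip 51.3
t 8.6 tcp [ 498.2 -233.    51.5] phi -13.86 tilt [ 0.0027 -0.0014] j1,6 [-32.1  71.8] F [-0.   0.3 -0.1] open 65.4 grip 51.3
held lid z -14.6 front edge x 42.2 skew deg -0.01
```

Request:
{"method": "apply_moves", "body": {"commands": [{"ax": 0, "ay": 0, "az": -0.0003, "tx": -0.007, "ty": -0.004, "tz": -0.04, "hand": 1}, {"ax": 0, "ay": 0, "az": 0, "tx": 0, "ty": 0, "tz": -0.025, "hand": 1}, {"ax": 0, "ay": 0, "az": 0, "tx": 0, "ty": 0, "tz": 0, "hand": 1}, {"ax": 0, "ay": 0, "az": 0, "tx": 0, "ty": 0, "tz": 0, "hand": 1}, {"ax": 0, "ay": 0, "az": 0, "tx": 0, "ty": 0, "tz": 0, "hand": 1}]}}

```text
time_s: 9.07
tcp_pos: [495.7, -234.5, 37.0]
orientation: [0.788, 0.615, 0.0, 0.001]
contact_force: [-0.1, 0.1, -1.2]
opening: 65.4
gripper_force: 51.4
```

Run:
```python
from h import *
st()
```

```text
t 9.07 tcp [ 495.7 -234.5   37. ] phi -14.08 tilt [ 0.001  -0.0005] j1,6 [-32.3  71.8] F [-0.1  0.1 -1.2] open 65.4 grip 51.4
```

Request:
{"method": "apply_moves", "body": {"commands": [{"ax": 0, "ay": 0, "az": 0, "tx": 0, "ty": 0, "tz": 0, "hand": -1}, {"ax": 0, "ay": 0, "az": 0, "tx": 0, "ty": 0, "tz": 0, "hand": -1}, {"ax": 0, "ay": 0, "az": 0, "tx": 0, "ty": 0, "tz": 0, "hand": -1}, {"ax": 0, "ay": 0, "az": 0, "tx": 0, "ty": 0, "tz": 0, "hand": -1}, {"ax": 0, "ay": 0, "az": 0, "tx": 0, "ty": 0, "tz": 0.15, "hand": -1}, {"ax": 0, "ay": 0, "az": 0, "tx": 0, "ty": 0, "tz": 0.2, "hand": -1}, {"ax": 0, "ay": 0, "az": 0, "tx": 0, "ty": 0, "tz": 0.2, "hand": -1}, {"ax": 0, "ay": 0, "az": 0, "tx": 0, "ty": 0, "tz": 0.2, "hand": -1}, {"ax": 0, "ay": 0, "az": 0, "tx": 0, "ty": 0, "tz": 0.2, "hand": -1}, {"ax": 0, "ay": 0, "az": 0, "tx": 0, "ty": 0, "tz": 0, "hand": -1}, {"ax": 0, "ay": 0, "az": 0, "tx": 0, "ty": 0, "tz": 0, "hand": -1}]}}

```text
time_s: 9.98
tcp_pos: [497.2, -235.3, 230.6]
orientation: [0.788, 0.615, 0.001, 0.004]
contact_force: [0.0, 0.5, -0.9]
opening: 85.5
gripper_force: 0.0
```

```bash
cat >> h.py <<'E'
def stackfit(top,f=None):
    im,d,P=wcloud(f); x,y,z=P[...,0],P[...,1],P[...,2]
    m=(d>0)&(np.hypot(x-B[0],y-B[1])<64)&(abs(z-top+.7)<5)
    rect(P,m,'stacktop'); 
    p=P[m][:,:2].astype(np.float32); c=np.array(cv2.minAreaRect(p)[0])-B; print('off BX,BY',np.round([c@BX,c@BY],1))
E
python3 - <<'E'
from h import *
stackfit(52)
E
```

```text
t 9.98 tcp [ 497.2 -235.3  230.6] phi -14.07 tilt [ 0.0071 -0.0045] j1,6 [-32.3  71.8] F [ 0.   0.5 -0.9] open 85.5 grip 0.0
stacktop 5040 z [50.1 51.3 52.5] rect [ 496.1 -236.1   87.8   66.1   75.9] mean [ 496.6 -234.2]
off BX,BY [ 0.  -1.1]
```

Request:
{"method": "apply_moves", "body": {"commands": [{"ax": 0, "ay": 0, "az": 0.019, "tx": 0.0635, "ty": 0.1915, "tz": 0, "hand": -1}, {"ax": 0, "ay": 0, "az": 0.019, "tx": 0.0635, "ty": 0.1915, "tz": 0, "hand": -1}, {"ax": 0, "ay": 0, "az": 0.019, "tx": 0.0635, "ty": 0.1915, "tz": 0, "hand": -1}, {"ax": 0, "ay": 0, "az": 0.019, "tx": 0.0635, "ty": 0.1915, "tz": 0, "hand": -1}, {"ax": 0, "ay": 0, "az": 0.019, "tx": 0.0635, "ty": 0.1915, "tz": 0, "hand": -1}, {"ax": 0, "ay": 0, "az": 0.019, "tx": 0.0635, "ty": 0.1915, "tz": 0, "hand": -1}, {"ax": 0, "ay": 0, "az": 0.019, "tx": 0.0635, "ty": 0.1915, "tz": 0, "hand": -1}, {"ax": 0, "ay": 0, "az": 0.019, "tx": 0.0635, "ty": 0.1915, "tz": 0, "hand": -1}, {"ax": 0, "ay": 0, "az": 0.019, "tx": 0.0635, "ty": 0.1915, "tz": 0, "hand": -1}, {"ax": 0, "ay": 0, "az": 0.019, "tx": 0.0635, "ty": 0.1915, "tz": 0, "hand": -1}, {"ax": 0, "ay": 0, "az": 0.0128, "tx": 0, "ty": 0, "tz": 0, "hand": -1}, {"ax": 0, "ay": 0, "az": 0, "tx": 0, "ty": 0, "tz": -0.1, "hand": -1}, {"ax": 0, "ay": 0, "az": 0, "tx": 0, "ty": 0, "tz": 0, "hand": -1}, {"ax": 0, "ay": 0, "az": 0, "tx": 0, "ty": 0, "tz": 0, "hand": -1}]}}

```text
time_s: 11.2
tcp_pos: [620.1, 148.8, 202.2]
orientation: [0.268, 0.963, -0.002, -0.004]
contact_force: [-0.3, -0.5, 0.1]
opening: 85.5
gripper_force: 0.0
```

Run:
```python
from h import *
bayfit()
```

```text
t 11.2 tcp [620.1 148.8 202.2] phi 58.94 tilt [-0.0079 -0.0011] j1,6 [ 7.5 38.5] F [-0.3 -0.5  0.1] open 85.5 grip 0.0
baybox 0
handle 2158 z [147.9 150.9 152.1] rect [624.5 147.9  15.8  63.   58.5] mean [621.6 149.5]
```

Request:
{"method": "apply_moves", "body": {"commands": [{"ax": 0, "ay": 0, "az": 0, "tx": 0.018, "ty": -0.004, "tz": -0.15, "hand": -1}, {"ax": 0, "ay": 0, "az": 0, "tx": 0, "ty": 0, "tz": -0.15, "hand": -1}, {"ax": 0, "ay": 0, "az": 0, "tx": 0, "ty": 0, "tz": 0, "hand": 1}, {"ax": 0, "ay": 0, "az": 0, "tx": 0, "ty": 0, "tz": 0, "hand": 1}, {"ax": 0, "ay": 0, "az": 0, "tx": 0, "ty": 0, "tz": 0, "hand": 1}, {"ax": 0, "ay": 0, "az": 0, "tx": 0, "ty": 0, "tz": 0, "hand": 1}, {"ax": 0, "ay": 0, "az": 0, "tx": 0, "ty": 0, "tz": 0, "hand": 1}, {"ax": 0, "ay": 0, "az": 0, "tx": 0, "ty": 0, "tz": 0, "hand": 1}, {"ax": 0, "ay": 0, "az": 0, "tx": 0, "ty": 0, "tz": 0, "hand": 1}], "squeeze": 50}}

```text
time_s: 12.0
tcp_pos: [626.7, 147.0, 149.4]
orientation: [0.268, 0.963, -0.001, 0.002]
contact_force: [-3.0, -4.2, 6.2]
opening: 14.7
gripper_force: 52.4
```

Request:
{"method": "apply_moves", "body": {"commands": [{"ax": 0, "ay": 0, "az": -0.014, "tx": 0, "ty": 0, "tz": 0, "hand": 1}, {"ax": 0, "ay": 0, "az": -0.014, "tx": 0, "ty": 0, "tz": 0, "hand": 1}, {"ax": 0, "ay": 0, "az": -0.014, "tx": 0, "ty": 0, "tz": 0, "hand": 1}, {"ax": 0, "ay": 0, "az": -0.014, "tx": 0, "ty": 0, "tz": 0, "hand": 1}, {"ax": 0, "ay": 0, "az": -0.014, "tx": 0, "ty": 0, "tz": 0, "hand": 1}, {"ax": 0, "ay": 0, "az": -0.014, "tx": 0, "ty": 0, "tz": 0, "hand": 1}, {"ax": 0, "ay": 0, "az": -0.014, "tx": 0, "ty": 0, "tz": 0, "hand": 1}, {"ax": 0, "ay": 0, "az": -0.014, "tx": 0, "ty": 0, "tz": 0, "hand": 1}, {"ax": 0, "ay": 0, "az": -0.014, "tx": 0, "ty": 0, "tz": 0, "hand": 1}, {"ax": 0, "ay": 0, "az": -0.014, "tx": 0, "ty": 0, "tz": 0, "hand": 1}, {"ax": 0, "ay": 0, "az": -0.014, "tx": 0, "ty": 0, "tz": 0, "hand": 1}, {"ax": 0, "ay": 0, "az": -0.0127, "tx": 0, "ty": 0, "tz": 0, "hand": 1}, {"ax": 0, "ay": 0, "az": 0, "tx": 0, "ty": 0, "tz": 0, "hand": 1}, {"ax": 0, "ay": 0, "az": 0, "tx": 0, "ty": 0, "tz": 0, "hand": -1}, {"ax": 0, "ay": 0, "az": 0, "tx": 0, "ty": 0, "tz": 0, "hand": -1}, {"ax": 0, "ay": 0, "az": 0, "tx": 0, "ty": 0, "tz": 0, "hand": -1}, {"ax": 0, "ay": 0, "az": 0, "tx": 0, "ty": 0, "tz": 0, "hand": -1}, {"ax": 0, "ay": 0, "az": 0, "tx": 0, "ty": 0, "tz": 0, "hand": -1}]}}

```text
time_s: 13.5
tcp_pos: [626.0, 148.4, 146.2]
orientation: [0.714, 0.701, 0.0, -0.0]
contact_force: [-0.5, -0.3, -0.5]
opening: 74.6
gripper_force: 0.0
```

Run:
```python
from h import *
st()
```

```text
t 13.5 tcp [626.  148.4 146.2] phi -1.05 tilt [0.0002 0.0003] j1,6 [ 7.4 98.4] F [-0.5 -0.3 -0.5] open 74.6 grip 0.0
```

Request:
{"method": "apply_moves", "body": {"commands": [{"ax": 0, "ay": 0, "az": 0, "tx": 0, "ty": 0, "tz": 0.2, "hand": -1}, {"ax": 0, "ay": 0, "az": 0.0164, "tx": -0.04, "ty": -0.02, "tz": 0.19, "hand": -1}, {"ax": 0, "ay": 0, "az": 0.0169, "tx": -0.17, "ty": -0.094, "tz": 0, "hand": -1}, {"ax": 0, "ay": 0, "az": 0.0169, "tx": -0.17, "ty": -0.094, "tz": 0, "hand": -1}, {"ax": 0, "ay": 0, "az": 0.0169, "tx": -0.17, "ty": -0.094, "tz": 0, "hand": -1}, {"ax": 0, "ay": 0, "az": 0.0169, "tx": 0, "ty": 0, "tz": 0, "hand": -1}, {"ax": 0, "ay": 0, "az": 0, "tx": 0, "ty": 0, "tz": 0, "hand": -1}, {"ax": 0, "ay": 0, "az": 0, "tx": 0, "ty": 0, "tz": 0, "hand": -1}]}}

```text
time_s: 14.17
tcp_pos: [516.2, 87.8, 224.6]
orientation: [0.507, 0.862, 0.001, 0.001]
contact_force: [1.0, 0.6, 1.5]
opening: 85.3
gripper_force: 0.0
```

```bash
python3 -c "
from h import *
bayfit()"
```

```text
t 14.17 tcp [516.2  87.8 224.6] phi 29.01 tilt [0.0017 0.0004] j1,6 [ 2.3 63.3] F [1.  0.6 1.5] open 85.3 grip 0.0
baybox 5951 z [68.2 69.4 70.5] rect [514.6  88.8  66.2  88.7  27.6] mean [513.5  90.9]
handle 1420 z [146.2 150.7 152.1] rect [624.3 147.5  63.8  16.8  89. ] mean [622.4 148. ]
```

Request:
{"method": "apply_moves", "body": {"commands": [{"ax": 0, "ay": 0, "az": -0.004, "tx": -0.007, "ty": 0.005, "tz": -0.167, "hand": -1}, {"ax": 0, "ay": 0, "az": 0, "tx": 0, "ty": 0, "tz": -0.167, "hand": -1}, {"ax": 0, "ay": 0, "az": 0, "tx": 0, "ty": 0, "tz": -0.167, "hand": -1}, {"ax": 0, "ay": 0, "az": 0, "tx": 0, "ty": 0, "tz": -0.167, "hand": -1}, {"ax": 0, "ay": 0, "az": 0, "tx": 0, "ty": 0, "tz": -0.167, "hand": -1}, {"ax": 0, "ay": 0, "az": 0, "tx": 0, "ty": 0, "tz": 0, "hand": 1}, {"ax": 0, "ay": 0, "az": 0, "tx": 0, "ty": 0, "tz": 0, "hand": 1}, {"ax": 0, "ay": 0, "az": 0, "tx": 0, "ty": 0, "tz": 0, "hand": 1}, {"ax": 0, "ay": 0, "az": 0, "tx": 0, "ty": 0, "tz": 0, "hand": 1}, {"ax": 0, "ay": 0, "az": 0, "tx": 0, "ty": 0, "tz": 0, "hand": 1}, {"ax": 0, "ay": 0, "az": 0, "tx": 0, "ty": 0, "tz": 0, "hand": 1}, {"ax": 0, "ay": 0, "az": 0, "tx": 0, "ty": 0, "tz": 0.15, "hand": 1}, {"ax": 0, "ay": 0, "az": 0, "tx": 0, "ty": 0, "tz": 0.15, "hand": 1}, {"ax": 0, "ay": 0, "az": 0, "tx": 0, "ty": 0, "tz": 0.15, "hand": 1}, {"ax": 0, "ay": 0, "az": 0, "tx": 0, "ty": 0, "tz": 0, "hand": 1}], "squeeze": 50}}

```text
time_s: 15.47
tcp_pos: [519.2, 88.9, 156.0]
orientation: [0.517, 0.856, 0.004, 0.006]
contact_force: [1.1, -0.4, -0.3]
opening: 65.0
gripper_force: 62.2
```

```bash
python3 -c "
from h import *
st()"
```

```text
t 15.47 tcp [519.2  88.9 156. ] phi 27.72 tilt [0.0146 0.0006] j1,6 [ 2.4 64.7] F [ 1.1 -0.4 -0.3] open 65.0 grip 62.2
```

Request:
{"method": "apply_moves", "body": {"commands": [{"ax": 0, "ay": 0, "az": 0, "tx": 0, "ty": 0, "tz": 0.15, "hand": 1}, {"ax": 0, "ay": 0, "az": -0.0145, "tx": 0, "ty": -0.12, "tz": 0.12, "hand": 1}, {"ax": 0, "ay": 0, "az": -0.0145, "tx": -0.013, "ty": -0.19, "tz": 0, "hand": 1}, {"ax": 0, "ay": 0, "az": -0.0145, "tx": -0.013, "ty": -0.19, "tz": 0, "hand": 1}, {"ax": 0, "ay": 0, "az": -0.0145, "tx": -0.013, "ty": -0.19, "tz": 0, "hand": 1}, {"ax": 0, "ay": 0, "az": -0.0145, "tx": -0.013, "ty": -0.19, "tz": 0, "hand": 1}, {"ax": 0, "ay": 0, "az": -0.0145, "tx": -0.013, "ty": -0.19, "tz": 0, "hand": 1}, {"ax": 0, "ay": 0, "az": -0.0145, "tx": -0.013, "ty": -0.19, "tz": 0, "hand": 1}, {"ax": 0, "ay": 0, "az": -0.0145, "tx": -0.013, "ty": -0.19, "tz": 0, "hand": 1}, {"ax": 0, "ay": 0, "az": 0, "tx": 0, "ty": -0.175, "tz": 0, "hand": 1}, {"ax": 0, "ay": 0, "az": 0, "tx": 0, "ty": 0, "tz": 0, "hand": 1}, {"ax": 0, "ay": 0, "az": 0, "tx": 0, "ty": 0, "tz": 0, "hand": 1}, {"ax": 0, "ay": 0, "az": 0, "tx": 0, "ty": 0, "tz": 0, "hand": 1}]}}

```text
time_s: 16.55
tcp_pos: [496.1, -236.2, 201.4]
orientation: [0.788, 0.615, 0.0, -0.0]
contact_force: [0.3, 0.0, -0.8]
opening: 65.7
gripper_force: 61.9
```

```bash
python3 -c "
from h import *
s,R=st(); im,d,P=wcloud(); held(P,d,s,R)"
```

```text
t 16.55 tcp [ 496.1 -236.2  201.4] phi -14.07 tilt [0.0001 0.0006] j1,6 [-32.5  71.6] F [ 0.3  0.  -0.8] open 65.7 grip 61.9
t 16.55 tcp [ 496.1 -236.2  201.4] phi -14.07 tilt [0.0001 0.0006] j1,6 [-32.5  71.6] F [ 0.3  0.  -0.8] open 65.7 grip 61.9
held lid z -14.5 front edge x 42.7 skew deg -0.05
```

Request:
{"method": "apply_moves", "body": {"commands": [{"ax": 0, "ay": 0, "az": 0, "tx": 0, "ty": 0.005, "tz": -0.19, "hand": 1}, {"ax": 0, "ay": 0, "az": 0, "tx": 0, "ty": 0, "tz": -0.19, "hand": 1}, {"ax": 0, "ay": 0, "az": 0, "tx": 0, "ty": 0, "tz": -0.17, "hand": 1}, {"ax": 0, "ay": 0, "az": 0, "tx": 0, "ty": 0, "tz": 0, "hand": 1}, {"ax": 0, "ay": 0, "az": 0, "tx": 0, "ty": 0, "tz": 0, "hand": 1}, {"ax": 0, "ay": 0, "az": 0, "tx": 0, "ty": 0, "tz": 0, "hand": 1}, {"ax": 0, "ay": 0, "az": 0, "tx": 0, "ty": 0, "tz": 0, "hand": 1}]}}

```text
time_s: 17.18
tcp_pos: [498.8, -236.3, 95.3]
orientation: [0.788, 0.616, 0.001, 0.003]
contact_force: [0.1, 0.1, -1.1]
opening: 65.5
gripper_force: 61.8
```

```bash
python3 -c "
from h import *
st()"
```

```text
t 17.18 tcp [ 498.8 -236.3   95.3] phi -13.98 tilt [ 0.0058 -0.0036] j1,6 [-32.3  71.7] F [ 0.1  0.1 -1.1] open 65.5 grip 61.8
```

Request:
{"method": "apply_moves", "body": {"commands": [{"ax": 0, "ay": 0, "az": 0, "tx": -0.005, "ty": 0.002, "tz": -0.05, "hand": 1}, {"ax": 0, "ay": 0, "az": 0, "tx": 0, "ty": 0, "tz": -0.03, "hand": 1}, {"ax": 0, "ay": 0, "az": 0, "tx": 0, "ty": 0, "tz": 0, "hand": 1}, {"ax": 0, "ay": 0, "az": 0, "tx": 0, "ty": 0, "tz": 0, "hand": 1}, {"ax": 0, "ay": 0, "az": 0, "tx": 0, "ty": 0, "tz": 0, "hand": 1}, {"ax": 0, "ay": 0, "az": 0, "tx": 0, "ty": 0, "tz": 0, "hand": 1}, {"ax": 0, "ay": 0, "az": 0, "tx": 0, "ty": 0, "tz": 0, "hand": 1}]}}

```text
time_s: 17.77
tcp_pos: [496.6, -235.8, 76.8]
orientation: [0.788, 0.615, 0.001, 0.002]
contact_force: [3.6, -2.2, 5.7]
opening: 65.0
gripper_force: 62.9
```

```bash
python3 -c "
from h import *
st()"
```

```text
t 17.77 tcp [ 496.6 -235.8   76.8] phi -14.04 tilt [ 0.0034 -0.0019] j1,6 [-32.4  71.6] F [ 3.6 -2.2  5.7] open 65.0 grip 62.9
```

Light contact (5.7 N) at the expected height, so I release and lift.

Request:
{"method": "apply_moves", "body": {"commands": [{"ax": 0, "ay": 0, "az": 0, "tx": 0, "ty": 0, "tz": 0, "hand": -1}, {"ax": 0, "ay": 0, "az": 0, "tx": 0, "ty": 0, "tz": 0, "hand": -1}, {"ax": 0, "ay": 0, "az": 0, "tx": 0, "ty": 0, "tz": 0, "hand": -1}, {"ax": 0, "ay": 0, "az": 0, "tx": 0, "ty": 0, "tz": 0, "hand": -1}, {"ax": 0, "ay": 0, "az": 0, "tx": 0, "ty": 0, "tz": 0.15, "hand": -1}, {"ax": 0, "ay": 0, "az": 0, "tx": 0, "ty": 0, "tz": 0.2, "hand": -1}, {"ax": 0, "ay": 0, "az": 0, "tx": 0, "ty": 0, "tz": 0.2, "hand": -1}, {"ax": 0, "ay": 0, "az": 0, "tx": 0, "ty": 0, "tz": 0.2, "hand": -1}, {"ax": 0, "ay": 0, "az": 0, "tx": 0, "ty": 0, "tz": 0, "hand": -1}, {"ax": 0, "ay": 0, "az": 0, "tx": 0, "ty": 0, "tz": 0, "hand": -1}]}}

```text
time_s: 18.6
tcp_pos: [496.7, -235.8, 228.8]
orientation: [0.788, 0.615, 0.001, 0.003]
contact_force: [-0.8, -0.1, -0.4]
opening: 85.9
gripper_force: 0.0
```

Run:
```python
from h import *
stackfit(92)
```

```text
t 18.6 tcp [ 496.7 -235.8  228.8] phi -14.02 tilt [ 0.0055 -0.0036] j1,6 [-32.4  71.6] F [-0.8 -0.1 -0.4] open 85.9 grip 0.0
stacktop 6620 z [90.2 91.3 92.4] rect [ 497.1 -236.8   88.8   66.    75.9] mean [ 497.8 -234.4]
off BX,BY [ 1.2 -1.6]
```

Request:
{"method": "apply_moves", "body": {"commands": [{"ax": 0, "ay": 0, "az": 0.0195, "tx": 0.065, "ty": 0.192, "tz": 0, "hand": -1}, {"ax": 0, "ay": 0, "az": 0.0195, "tx": 0.065, "ty": 0.192, "tz": 0, "hand": -1}, {"ax": 0, "ay": 0, "az": 0.0195, "tx": 0.065, "ty": 0.192, "tz": 0, "hand": -1}, {"ax": 0, "ay": 0, "az": 0.0195, "tx": 0.065, "ty": 0.192, "tz": 0, "hand": -1}, {"ax": 0, "ay": 0, "az": 0.0195, "tx": 0.065, "ty": 0.192, "tz": 0, "hand": -1}, {"ax": 0, "ay": 0, "az": 0.0195, "tx": 0.065, "ty": 0.192, "tz": 0, "hand": -1}, {"ax": 0, "ay": 0, "az": 0.0195, "tx": 0.065, "ty": 0.192, "tz": 0, "hand": -1}, {"ax": 0, "ay": 0, "az": 0.0195, "tx": 0.065, "ty": 0.192, "tz": 0, "hand": -1}, {"ax": 0, "ay": 0, "az": 0.0195, "tx": 0.065, "ty": 0.192, "tz": 0, "hand": -1}, {"ax": 0, "ay": 0, "az": 0.0195, "tx": 0.065, "ty": 0.192, "tz": 0, "hand": -1}, {"ax": 0, "ay": 0, "az": 0.0195, "tx": 0, "ty": 0, "tz": 0, "hand": -1}, {"ax": 0, "ay": 0, "az": 0.0195, "tx": 0, "ty": 0, "tz": 0, "hand": -1}, {"ax": 0, "ay": 0, "az": 0.0195, "tx": 0, "ty": 0, "tz": 0, "hand": -1}, {"ax": 0, "ay": 0, "az": 0.0195, "tx": 0, "ty": 0, "tz": 0, "hand": -1}, {"ax": 0, "ay": 0, "az": 0.0195, "tx": 0, "ty": 0, "tz": 0, "hand": -1}, {"ax": 0, "ay": 0, "az": 0.0195, "tx": 0, "ty": 0, "tz": 0, "hand": -1}, {"ax": 0, "ay": 0, "az": 0.0195, "tx": 0, "ty": 0, "tz": 0, "hand": -1}, {"ax": 0, "ay": 0, "az": 0.0195, "tx": 0, "ty": 0, "tz": 0, "hand": -1}, {"ax": 0, "ay": 0, "az": 0.0195, "tx": 0, "ty": 0, "tz": 0, "hand": -1}, {"ax": 0, "ay": 0, "az": 0.0195, "tx": 0, "ty": 0, "tz": 0, "hand": -1}]}}

```text
time_s: 20.32
tcp_pos: [623.7, 148.9, 221.6]
orientation: [-0.315, 0.949, 0.001, -0.003]
contact_force: [-0.4, 0.8, -0.4]
opening: 85.9
gripper_force: 0.0
```

Request:
{"method": "apply_moves", "body": {"commands": [{"ax": 0, "ay": 0, "az": 0.0195, "tx": 0, "ty": 0, "tz": 0, "hand": -1}, {"ax": 0, "ay": 0, "az": 0.0195, "tx": 0, "ty": 0, "tz": 0, "hand": -1}, {"ax": 0, "ay": 0, "az": 0.0195, "tx": 0, "ty": 0, "tz": 0, "hand": -1}, {"ax": 0, "ay": 0, "az": 0.0195, "tx": 0, "ty": 0, "tz": 0, "hand": -1}, {"ax": 0, "ay": 0, "az": 0.0195, "tx": 0, "ty": 0, "tz": 0, "hand": -1}, {"ax": 0, "ay": 0, "az": 0.0195, "tx": 0, "ty": 0, "tz": 0, "hand": -1}, {"ax": 0, "ay": 0, "az": 0.0195, "tx": 0, "ty": 0, "tz": 0, "hand": -1}, {"ax": 0, "ay": 0, "az": 0.0096, "tx": 0, "ty": 0, "tz": 0, "hand": -1}, {"ax": 0, "ay": 0, "az": 0, "tx": 0, "ty": 0, "tz": -0.1, "hand": -1}, {"ax": 0, "ay": 0, "az": 0, "tx": 0, "ty": 0, "tz": 0, "hand": -1}, {"ax": 0, "ay": 0, "az": 0, "tx": 0, "ty": 0, "tz": 0, "hand": -1}]}}

```text
time_s: 21.23
tcp_pos: [623.0, 148.8, 201.0]
orientation: [-0.701, 0.714, 0.003, -0.003]
contact_force: [0.3, 0.1, 0.4]
opening: 85.6
gripper_force: 0.0
```

```bash
python3 -c "
from h import *
bayfit()"
```

```text
t 21.23 tcp [623.  148.8 201. ] phi 178.95 tilt [-0.0083 -0.0011] j1,6 [  7.4 -81.5] F [0.3 0.1 0.4] open 85.6 grip 0.0
baybox 0
handle 2206 z [148.1 150.9 152.1] rect [625.2 146.8  62.8  16.1  88.4] mean [625.  143.5]
```

Handle aligned. I grip it and turn −120°.

Request:
{"method": "apply_moves", "body": {"commands": [{"ax": 0, "ay": 0, "az": 0, "tx": 0.005, "ty": -0.004, "tz": -0.15, "hand": -1}, {"ax": 0, "ay": 0, "az": 0, "tx": 0, "ty": 0, "tz": -0.15, "hand": -1}, {"ax": 0, "ay": 0, "az": 0, "tx": 0, "ty": 0, "tz": 0, "hand": 1}, {"ax": 0, "ay": 0, "az": 0, "tx": 0, "ty": 0, "tz": 0, "hand": 1}, {"ax": 0, "ay": 0, "az": 0, "tx": 0, "ty": 0, "tz": 0, "hand": 1}, {"ax": 0, "ay": 0, "az": 0, "tx": 0, "ty": 0, "tz": 0, "hand": 1}, {"ax": 0, "ay": 0, "az": 0, "tx": 0, "ty": 0, "tz": 0, "hand": 1}, {"ax": 0, "ay": 0, "az": 0, "tx": 0, "ty": 0, "tz": 0, "hand": 1}, {"ax": 0, "ay": 0, "az": 0, "tx": 0, "ty": 0, "tz": 0, "hand": 1}], "squeeze": 50}}

```text
time_s: 22.03
tcp_pos: [624.4, 148.6, 148.3]
orientation: [-0.701, 0.713, 0.001, -0.001]
contact_force: [-7.9, -0.6, 7.2]
opening: 15.3
gripper_force: 52.9
```

Request:
{"method": "apply_moves", "body": {"commands": [{"ax": 0, "ay": 0, "az": -0.014, "tx": 0, "ty": 0, "tz": 0, "hand": 1}, {"ax": 0, "ay": 0, "az": -0.014, "tx": 0, "ty": 0, "tz": 0, "hand": 1}, {"ax": 0, "ay": 0, "az": -0.014, "tx": 0, "ty": 0, "tz": 0, "hand": 1}, {"ax": 0, "ay": 0, "az": -0.014, "tx": 0, "ty": 0, "tz": 0, "hand": 1}, {"ax": 0, "ay": 0, "az": -0.014, "tx": 0, "ty": 0, "tz": 0, "hand": 1}, {"ax": 0, "ay": 0, "az": -0.014, "tx": 0, "ty": 0, "tz": 0, "hand": 1}, {"ax": 0, "ay": 0, "az": -0.014, "tx": 0, "ty": 0, "tz": 0, "hand": 1}, {"ax": 0, "ay": 0, "az": -0.014, "tx": 0, "ty": 0, "tz": 0, "hand": 1}, {"ax": 0, "ay": 0, "az": -0.014, "tx": 0, "ty": 0, "tz": 0, "hand": 1}, {"ax": 0, "ay": 0, "az": -0.014, "tx": 0, "ty": 0, "tz": 0, "hand": 1}, {"ax": 0, "ay": 0, "az": -0.014, "tx": 0, "ty": 0, "tz": 0, "hand": 1}, {"ax": 0, "ay": 0, "az": -0.0127, "tx": 0, "ty": 0, "tz": 0, "hand": 1}]}}

```text
time_s: 23.03
tcp_pos: [624.6, 148.5, 148.2]
orientation: [-0.248, 0.969, 0.0, -0.001]
contact_force: [-7.4, -1.1, 6.5]
opening: 15.3
gripper_force: 52.8
```

```bash
python3 -c "
from h import *
st()"
```

```text
t 23.03 tcp [624.6 148.5 148.2] phi 118.74 tilt [-0.0019  0.0004] j1,6 [  7.4 -21.4] F [-7.4 -1.1  6.5] open 15.3 grip 52.8
```

Request:
{"method": "apply_moves", "body": {"commands": [{"ax": 0, "ay": 0, "az": -0.014, "tx": 0, "ty": 0, "tz": 0, "hand": 1}, {"ax": 0, "ay": 0, "az": -0.014, "tx": 0, "ty": 0, "tz": 0, "hand": 1}, {"ax": 0, "ay": 0, "az": -0.014, "tx": 0, "ty": 0, "tz": 0, "hand": 1}, {"ax": 0, "ay": 0, "az": -0.014, "tx": 0, "ty": 0, "tz": 0, "hand": 1}, {"ax": 0, "ay": 0, "az": -0.014, "tx": 0, "ty": 0, "tz": 0, "hand": 1}, {"ax": 0, "ay": 0, "az": -0.014, "tx": 0, "ty": 0, "tz": 0, "hand": 1}, {"ax": 0, "ay": 0, "az": -0.014, "tx": 0, "ty": 0, "tz": 0, "hand": 1}, {"ax": 0, "ay": 0, "az": -0.014, "tx": 0, "ty": 0, "tz": 0, "hand": 1}, {"ax": 0, "ay": 0, "az": -0.014, "tx": 0, "ty": 0, "tz": 0, "hand": 1}, {"ax": 0, "ay": 0, "az": -0.014, "tx": 0, "ty": 0, "tz": 0, "hand": 1}, {"ax": 0, "ay": 0, "az": -0.014, "tx": 0, "ty": 0, "tz": 0, "hand": 1}, {"ax": 0, "ay": 0, "az": -0.0127, "tx": 0, "ty": 0, "tz": 0, "hand": 1}, {"ax": 0, "ay": 0, "az": 0, "tx": 0, "ty": 0, "tz": 0, "hand": 1}, {"ax": 0, "ay": 0, "az": 0, "tx": 0, "ty": 0, "tz": 0, "hand": -1}, {"ax": 0, "ay": 0, "az": 0, "tx": 0, "ty": 0, "tz": 0, "hand": -1}, {"ax": 0, "ay": 0, "az": 0, "tx": 0, "ty": 0, "tz": 0, "hand": -1}, {"ax": 0, "ay": 0, "az": 0, "tx": 0, "ty": 0, "tz": 0, "hand": -1}, {"ax": 0, "ay": 0, "az": 0, "tx": 0, "ty": 0, "tz": 0, "hand": -1}]}}

```text
time_s: 24.53
tcp_pos: [626.6, 148.3, 145.5]
orientation: [0.268, 0.964, 0.0, 0.0]
contact_force: [-0.5, 0.5, -0.4]
opening: 74.6
gripper_force: 0.0
```

Request:
{"method": "apply_moves", "body": {"commands": [{"ax": 0, "ay": 0, "az": 0, "tx": 0, "ty": 0, "tz": 0.2, "hand": -1}, {"ax": 0, "ay": 0, "az": -0.0164, "tx": -0.04, "ty": -0.02, "tz": 0.19, "hand": -1}, {"ax": 0, "ay": 0, "az": -0.0169, "tx": -0.168, "ty": -0.094, "tz": 0, "hand": -1}, {"ax": 0, "ay": 0, "az": -0.0169, "tx": -0.168, "ty": -0.094, "tz": 0, "hand": -1}, {"ax": 0, "ay": 0, "az": -0.0169, "tx": -0.168, "ty": -0.094, "tz": 0, "hand": -1}, {"ax": 0, "ay": 0, "az": -0.0169, "tx": 0, "ty": 0, "tz": 0, "hand": -1}, {"ax": 0, "ay": 0, "az": 0, "tx": 0, "ty": 0, "tz": 0, "hand": -1}, {"ax": 0, "ay": 0, "az": 0, "tx": 0, "ty": 0, "tz": 0, "hand": -1}]}}

```text
time_s: 25.2
tcp_pos: [517.9, 87.8, 223.7]
orientation: [0.509, 0.861, 0.001, 0.001]
contact_force: [-0.1, -0.6, 0.4]
opening: 85.3
gripper_force: 0.0
```

```bash
python3 -c "
from h import *
bayfit()"
```

```text
t 25.2 tcp [517.9  87.8 223.7] phi 28.84 tilt [0.0018 0.0003] j1,6 [ 2.3 63.5] F [-0.1 -0.6  0.4] open 85.3 grip 0.0
baybox 5957 z [68.1 69.3 70.5] rect [515.5  86.8  66.   88.7  28.2] mean [514.4  89.1]
handle 1348 z [146.9 150.8 152.1] rect [624.1 147.5  16.6  63.8  58.4] mean [620.8 148.5]
```

Request:
{"method": "apply_moves", "body": {"commands": [{"ax": 0, "ay": 0, "az": -0.0017, "tx": -0.011, "ty": -0.005, "tz": -0.167, "hand": -1}, {"ax": 0, "ay": 0, "az": 0, "tx": 0, "ty": 0, "tz": -0.167, "hand": -1}, {"ax": 0, "ay": 0, "az": 0, "tx": 0, "ty": 0, "tz": -0.167, "hand": -1}, {"ax": 0, "ay": 0, "az": 0, "tx": 0, "ty": 0, "tz": -0.167, "hand": -1}, {"ax": 0, "ay": 0, "az": 0, "tx": 0, "ty": 0, "tz": -0.163, "hand": -1}, {"ax": 0, "ay": 0, "az": 0, "tx": 0, "ty": 0, "tz": 0, "hand": 1}, {"ax": 0, "ay": 0, "az": 0, "tx": 0, "ty": 0, "tz": 0, "hand": 1}, {"ax": 0, "ay": 0, "az": 0, "tx": 0, "ty": 0, "tz": 0, "hand": 1}, {"ax": 0, "ay": 0, "az": 0, "tx": 0, "ty": 0, "tz": 0, "hand": 1}, {"ax": 0, "ay": 0, "az": 0, "tx": 0, "ty": 0, "tz": 0, "hand": 1}, {"ax": 0, "ay": 0, "az": 0, "tx": 0, "ty": 0, "tz": 0, "hand": 1}, {"ax": 0, "ay": 0, "az": 0, "tx": 0, "ty": 0, "tz": 0.15, "hand": 1}, {"ax": 0, "ay": 0, "az": 0, "tx": 0, "ty": 0, "tz": 0.15, "hand": 1}, {"ax": 0, "ay": 0, "az": 0, "tx": 0, "ty": 0, "tz": 0.15, "hand": 1}, {"ax": 0, "ay": 0, "az": 0, "tx": 0, "ty": 0, "tz": 0, "hand": 1}], "squeeze": 50}}

```text
time_s: 26.5
tcp_pos: [519.9, 87.1, 155.8]
orientation: [0.514, 0.858, 0.004, 0.006]
contact_force: [1.5, 0.0, 0.1]
opening: 65.2
gripper_force: 62.4
```

```bash
python3 -c "
from h import *
st()"
```

```text
t 26.5 tcp [519.9  87.1 155.8] phi 28.1 tilt [0.0145 0.0006] j1,6 [ 2.2 64.1] F [1.5 0.  0.1] open 65.2 grip 62.4
```

Request:
{"method": "apply_moves", "body": {"commands": [{"ax": 0, "ay": 0, "az": 0, "tx": 0, "ty": 0, "tz": 0.15, "hand": 1}, {"ax": 0, "ay": 0, "az": -0.0146, "tx": 0, "ty": -0.12, "tz": 0.12, "hand": 1}, {"ax": 0, "ay": 0, "az": -0.0146, "tx": -0.0135, "ty": -0.19, "tz": 0, "hand": 1}, {"ax": 0, "ay": 0, "az": -0.0146, "tx": -0.0135, "ty": -0.19, "tz": 0, "hand": 1}, {"ax": 0, "ay": 0, "az": -0.0146, "tx": -0.0135, "ty": -0.19, "tz": 0, "hand": 1}, {"ax": 0, "ay": 0, "az": -0.0146, "tx": -0.0135, "ty": -0.19, "tz": 0, "hand": 1}, {"ax": 0, "ay": 0, "az": -0.0146, "tx": -0.0135, "ty": -0.19, "tz": 0, "hand": 1}, {"ax": 0, "ay": 0, "az": -0.0146, "tx": -0.0135, "ty": -0.19, "tz": 0, "hand": 1}, {"ax": 0, "ay": 0, "az": -0.0146, "tx": -0.0135, "ty": -0.19, "tz": 0, "hand": 1}, {"ax": 0, "ay": 0, "az": 0, "tx": 0, "ty": -0.16, "tz": 0, "hand": 1}, {"ax": 0, "ay": 0, "az": 0, "tx": 0, "ty": 0, "tz": 0, "hand": 1}, {"ax": 0, "ay": 0, "az": 0, "tx": 0, "ty": 0, "tz": 0, "hand": 1}, {"ax": 0, "ay": 0, "az": 0, "tx": 0, "ty": 0, "tz": 0, "hand": 1}]}}

```text
time_s: 27.58
tcp_pos: [496.2, -234.8, 201.2]
orientation: [0.788, 0.616, 0.0, -0.0]
contact_force: [-0.4, -0.4, -2.5]
opening: 65.1
gripper_force: 62.1
```

```bash
python3 -c "
from h import *
s,R=st(); im,d,P=wcloud(); held(P,d,s,R)"
```

```text
t 27.58 tcp [ 496.2 -234.8  201.2] phi -13.98 tilt [0.     0.0008] j1,6 [-32.3  71.6] F [-0.4 -0.4 -2.5] open 65.1 grip 62.1
t 27.58 tcp [ 496.2 -234.8  201.2] phi -13.98 tilt [0.     0.0008] j1,6 [-32.3  71.6] F [-0.4 -0.4 -2.5] open 65.1 grip 62.1
held lid z -14.5 front edge x 42.9 skew deg -0.09
```

Request:
{"method": "apply_moves", "body": {"commands": [{"ax": 0, "ay": 0, "az": 0, "tx": -0.005, "ty": -0.005, "tz": -0.19, "hand": 1}, {"ax": 0, "ay": 0, "az": 0, "tx": 0, "ty": 0, "tz": -0.15, "hand": 1}, {"ax": 0, "ay": 0, "az": 0, "tx": 0, "ty": 0, "tz": 0, "hand": 1}, {"ax": 0, "ay": 0, "az": 0, "tx": 0, "ty": 0, "tz": -0.035, "hand": 1}, {"ax": 0, "ay": 0, "az": 0, "tx": 0, "ty": 0, "tz": -0.035, "hand": 1}, {"ax": 0, "ay": 0, "az": 0, "tx": 0, "ty": 0, "tz": 0, "hand": 1}, {"ax": 0, "ay": 0, "az": 0, "tx": 0, "ty": 0, "tz": 0, "hand": 1}, {"ax": 0, "ay": 0, "az": 0, "tx": 0, "ty": 0, "tz": 0, "hand": 1}, {"ax": 0, "ay": 0, "az": 0, "tx": 0, "ty": 0, "tz": 0, "hand": 1}, {"ax": 0, "ay": 0, "az": 0, "tx": 0, "ty": 0, "tz": 0, "hand": 1}]}}

```text
time_s: 28.47
tcp_pos: [496.0, -236.6, 120.3]
orientation: [0.788, 0.616, 0.0, 0.001]
contact_force: [0.3, -0.7, -2.6]
opening: 65.4
gripper_force: 62.1
```

```bash
python3 -c "
from h import *
st()"
```

```text
t 28.47 tcp [ 496.  -236.6  120.3] phi -13.97 tilt [ 0.0017 -0.0011] j1,6 [-32.5  71.5] F [ 0.3 -0.7 -2.6] open 65.4 grip 62.1
```

Request:
{"method": "apply_moves", "body": {"commands": [{"ax": 0, "ay": 0, "az": 0, "tx": 0.002, "ty": 0.004, "tz": -0.014, "hand": 1}, {"ax": 0, "ay": 0, "az": 0, "tx": 0, "ty": 0, "tz": 0, "hand": 1}, {"ax": 0, "ay": 0, "az": 0, "tx": 0, "ty": 0, "tz": 0, "hand": 1}, {"ax": 0, "ay": 0, "az": 0, "tx": 0, "ty": 0, "tz": 0, "hand": 1}, {"ax": 0, "ay": 0, "az": 0, "tx": 0, "ty": 0, "tz": 0, "hand": -1}, {"ax": 0, "ay": 0, "az": 0, "tx": 0, "ty": 0, "tz": 0, "hand": -1}, {"ax": 0, "ay": 0, "az": 0, "tx": 0, "ty": 0, "tz": 0, "hand": -1}, {"ax": 0, "ay": 0, "az": 0, "tx": 0, "ty": 0, "tz": 0, "hand": -1}, {"ax": 0, "ay": 0, "az": 0, "tx": 0, "ty": 0, "tz": 0.15, "hand": -1}, {"ax": 0, "ay": 0, "az": 0, "tx": 0, "ty": 0, "tz": 0.2, "hand": -1}, {"ax": 0, "ay": 0, "az": 0, "tx": 0, "ty": 0, "tz": 0.2, "hand": -1}, {"ax": 0, "ay": 0, "az": 0, "tx": 0, "ty": 0, "tz": 0, "hand": -1}, {"ax": 0, "ay": 0, "az": 0, "tx": 0, "ty": 0, "tz": 0, "hand": -1}]}}

```text
time_s: 29.55
tcp_pos: [497.5, -236.4, 230.4]
orientation: [0.788, 0.616, 0.001, 0.004]
contact_force: [-0.6, 0.3, -0.5]
opening: 85.3
gripper_force: 0.0
```

Run:
```python
from h import *
stackfit(132)
```

```text
t 29.55 tcp [ 497.5 -236.4  230.4] phi -13.96 tilt [ 0.0066 -0.0042] j1,6 [-32.4  71.6] F [-0.6  0.3 -0.5] open 85.3 grip 0.0
stacktop 8814 z [130.2 131.3 132.4] rect [ 496.9 -236.5   88.7   66.3   75.8] mean [ 497.6 -233.3]
off BX,BY [ 0.9 -1.3]
```

Request:
{"method": "apply_moves", "body": {"commands": [{"ax": 0, "ay": 0, "az": 0.019, "tx": 0.065, "ty": 0.192, "tz": 0, "hand": -1}, {"ax": 0, "ay": 0, "az": 0.019, "tx": 0.065, "ty": 0.192, "tz": 0, "hand": -1}, {"ax": 0, "ay": 0, "az": 0.019, "tx": 0.065, "ty": 0.192, "tz": 0, "hand": -1}, {"ax": 0, "ay": 0, "az": 0.019, "tx": 0.065, "ty": 0.192, "tz": 0, "hand": -1}, {"ax": 0, "ay": 0, "az": 0.019, "tx": 0.065, "ty": 0.192, "tz": 0, "hand": -1}, {"ax": 0, "ay": 0, "az": 0.019, "tx": 0.065, "ty": 0.192, "tz": 0, "hand": -1}, {"ax": 0, "ay": 0, "az": 0.019, "tx": 0.065, "ty": 0.192, "tz": 0, "hand": -1}, {"ax": 0, "ay": 0, "az": 0.019, "tx": 0.065, "ty": 0.192, "tz": 0, "hand": -1}, {"ax": 0, "ay": 0, "az": 0.019, "tx": 0.065, "ty": 0.192, "tz": 0, "hand": -1}, {"ax": 0, "ay": 0, "az": 0.019, "tx": 0.065, "ty": 0.192, "tz": 0, "hand": -1}, {"ax": 0, "ay": 0, "az": 0.0128, "tx": 0, "ty": 0, "tz": 0, "hand": -1}, {"ax": 0, "ay": 0, "az": 0, "tx": 0, "ty": 0, "tz": -0.1, "hand": -1}, {"ax": 0, "ay": 0, "az": 0, "tx": 0, "ty": 0, "tz": 0, "hand": -1}, {"ax": 0, "ay": 0, "az": 0, "tx": 0, "ty": 0, "tz": 0, "hand": -1}]}}

```text
time_s: 30.77
tcp_pos: [623.7, 148.6, 202.3]
orientation: [0.267, 0.964, -0.002, -0.004]
contact_force: [0.7, -0.1, 0.4]
opening: 85.6
gripper_force: 0.0
```

Run:
```python
from h import *
bayfit()
```

```text
t 30.77 tcp [623.7 148.6 202.3] phi 59.05 tilt [-0.0076 -0.001 ] j1,6 [ 7.4 38.4] F [ 0.7 -0.1  0.4] open 85.6 grip 0.0
baybox 0
handle 2200 z [147.9 150.8 152. ] rect [624.3 147.8  16.   62.7  58.5] mean [621.7 149.4]
```

Request:
{"method": "apply_moves", "body": {"commands": [{"ax": 0, "ay": 0, "az": 0, "tx": 0.004, "ty": -0.003, "tz": -0.15, "hand": -1}, {"ax": 0, "ay": 0, "az": 0, "tx": 0, "ty": 0, "tz": -0.15, "hand": -1}, {"ax": 0, "ay": 0, "az": 0, "tx": 0, "ty": 0, "tz": 0, "hand": 1}, {"ax": 0, "ay": 0, "az": 0, "tx": 0, "ty": 0, "tz": 0, "hand": 1}, {"ax": 0, "ay": 0, "az": 0, "tx": 0, "ty": 0, "tz": 0, "hand": 1}, {"ax": 0, "ay": 0, "az": 0, "tx": 0, "ty": 0, "tz": 0, "hand": 1}, {"ax": 0, "ay": 0, "az": 0, "tx": 0, "ty": 0, "tz": 0, "hand": 1}, {"ax": 0, "ay": 0, "az": 0, "tx": 0, "ty": 0, "tz": 0, "hand": 1}, {"ax": 0, "ay": 0, "az": 0, "tx": 0, "ty": 0, "tz": 0, "hand": 1}], "squeeze": 50}}

```text
time_s: 31.57
tcp_pos: [627.2, 146.7, 149.4]
orientation: [0.267, 0.964, -0.001, 0.002]
contact_force: [-2.2, -3.3, 4.9]
opening: 15.2
gripper_force: 53.3
```

Request:
{"method": "apply_moves", "body": {"commands": [{"ax": 0, "ay": 0, "az": -0.014, "tx": 0, "ty": 0, "tz": 0, "hand": 1}, {"ax": 0, "ay": 0, "az": -0.014, "tx": 0, "ty": 0, "tz": 0, "hand": 1}, {"ax": 0, "ay": 0, "az": -0.014, "tx": 0, "ty": 0, "tz": 0, "hand": 1}, {"ax": 0, "ay": 0, "az": -0.014, "tx": 0, "ty": 0, "tz": 0, "hand": 1}, {"ax": 0, "ay": 0, "az": -0.014, "tx": 0, "ty": 0, "tz": 0, "hand": 1}, {"ax": 0, "ay": 0, "az": -0.014, "tx": 0, "ty": 0, "tz": 0, "hand": 1}, {"ax": 0, "ay": 0, "az": -0.014, "tx": 0, "ty": 0, "tz": 0, "hand": 1}, {"ax": 0, "ay": 0, "az": -0.014, "tx": 0, "ty": 0, "tz": 0, "hand": 1}, {"ax": 0, "ay": 0, "az": -0.014, "tx": 0, "ty": 0, "tz": 0, "hand": 1}, {"ax": 0, "ay": 0, "az": -0.014, "tx": 0, "ty": 0, "tz": 0, "hand": 1}, {"ax": 0, "ay": 0, "az": -0.014, "tx": 0, "ty": 0, "tz": 0, "hand": 1}, {"ax": 0, "ay": 0, "az": -0.0127, "tx": 0, "ty": 0, "tz": 0, "hand": 1}, {"ax": 0, "ay": 0, "az": 0, "tx": 0, "ty": 0, "tz": 0, "hand": 1}, {"ax": 0, "ay": 0, "az": 0, "tx": 0, "ty": 0, "tz": 0, "hand": -1}, {"ax": 0, "ay": 0, "az": 0, "tx": 0, "ty": 0, "tz": 0, "hand": -1}, {"ax": 0, "ay": 0, "az": 0, "tx": 0, "ty": 0, "tz": 0, "hand": -1}, {"ax": 0, "ay": 0, "az": 0, "tx": 0, "ty": 0, "tz": 0, "hand": -1}, {"ax": 0, "ay": 0, "az": 0, "tx": 0, "ty": 0, "tz": 0, "hand": -1}]}}

```text
time_s: 33.07
tcp_pos: [626.8, 148.4, 146.4]
orientation: [0.713, 0.701, 0.0, 0.0]
contact_force: [-0.1, -0.4, -0.3]
opening: 74.7
gripper_force: 0.0
```

Request:
{"method": "apply_moves", "body": {"commands": [{"ax": 0, "ay": 0, "az": 0, "tx": 0, "ty": 0, "tz": 0.2, "hand": -1}, {"ax": 0, "ay": 0, "az": 0.0164, "tx": -0.04, "ty": -0.02, "tz": 0.19, "hand": -1}, {"ax": 0, "ay": 0, "az": 0.0169, "tx": -0.17, "ty": -0.094, "tz": 0, "hand": -1}, {"ax": 0, "ay": 0, "az": 0.0169, "tx": -0.17, "ty": -0.094, "tz": 0, "hand": -1}, {"ax": 0, "ay": 0, "az": 0.0169, "tx": -0.17, "ty": -0.094, "tz": 0, "hand": -1}, {"ax": 0, "ay": 0, "az": 0.0169, "tx": 0, "ty": 0, "tz": 0, "hand": -1}, {"ax": 0, "ay": 0, "az": 0, "tx": 0, "ty": 0, "tz": 0, "hand": -1}, {"ax": 0, "ay": 0, "az": 0, "tx": 0, "ty": 0, "tz": 0, "hand": -1}]}}

```text
time_s: 33.73
tcp_pos: [517.0, 87.8, 224.7]
orientation: [0.507, 0.862, 0.001, 0.001]
contact_force: [-0.2, -0.3, -0.3]
opening: 85.4
gripper_force: 0.0
```

```bash
python3 -c "
from h import *
bayfit()"
```

```text
t 33.73 tcp [517.   87.8 224.7] phi 29.12 tilt [0.0018 0.0003] j1,6 [ 2.3 63.2] F [-0.2 -0.3 -0.3] open 85.4 grip 0.0
baybox 5939 z [68.1 69.3 70.5] rect [513.3  86.1  66.1  88.3  29.3] mean [512.3  88.2]
handle 1440 z [146.2 150.7 152.1] rect [624.3 147.7  63.9  17.3  87.2] mean [622.4 148.1]
```

Request:
{"method": "apply_moves", "body": {"commands": [{"ax": 0, "ay": 0, "az": 0.0005, "tx": -0.018, "ty": -0.009, "tz": -0.167, "hand": -1}, {"ax": 0, "ay": 0, "az": 0, "tx": 0, "ty": 0, "tz": -0.167, "hand": -1}, {"ax": 0, "ay": 0, "az": 0, "tx": 0, "ty": 0, "tz": -0.167, "hand": -1}, {"ax": 0, "ay": 0, "az": 0, "tx": 0, "ty": 0, "tz": -0.167, "hand": -1}, {"ax": 0, "ay": 0, "az": 0, "tx": 0, "ty": 0, "tz": -0.167, "hand": -1}, {"ax": 0, "ay": 0, "az": 0, "tx": 0, "ty": 0, "tz": 0, "hand": 1}, {"ax": 0, "ay": 0, "az": 0, "tx": 0, "ty": 0, "tz": 0, "hand": 1}, {"ax": 0, "ay": 0, "az": 0, "tx": 0, "ty": 0, "tz": 0, "hand": 1}, {"ax": 0, "ay": 0, "az": 0, "tx": 0, "ty": 0, "tz": 0, "hand": 1}, {"ax": 0, "ay": 0, "az": 0, "tx": 0, "ty": 0, "tz": 0, "hand": 1}, {"ax": 0, "ay": 0, "az": 0, "tx": 0, "ty": 0, "tz": 0, "hand": 1}, {"ax": 0, "ay": 0, "az": 0, "tx": 0, "ty": 0, "tz": 0.15, "hand": 1}, {"ax": 0, "ay": 0, "az": 0, "tx": 0, "ty": 0, "tz": 0.15, "hand": 1}, {"ax": 0, "ay": 0, "az": 0, "tx": 0, "ty": 0, "tz": 0.15, "hand": 1}, {"ax": 0, "ay": 0, "az": 0, "tx": 0, "ty": 0, "tz": 0, "hand": 1}], "squeeze": 50}}

```text
time_s: 35.03
tcp_pos: [517.6, 86.1, 156.0]
orientation: [0.504, 0.864, 0.004, 0.006]
contact_force: [1.9, -0.5, 0.4]
opening: 65.3
gripper_force: 61.2
```

```bash
python3 -c "
from h import *
st()"
```

```text
t 35.03 tcp [517.6  86.1 156. ] phi 29.45 tilt [0.0145 0.0005] j1,6 [ 2.1 62.7] F [ 1.9 -0.5  0.4] open 65.3 grip 61.2
```

Request:
{"method": "apply_moves", "body": {"commands": [{"ax": 0, "ay": 0, "az": 0, "tx": 0, "ty": 0, "tz": 0.15, "hand": 1}, {"ax": 0, "ay": 0, "az": -0.0151, "tx": 0, "ty": -0.12, "tz": 0.12, "hand": 1}, {"ax": 0, "ay": 0, "az": -0.0151, "tx": -0.012, "ty": -0.19, "tz": 0, "hand": 1}, {"ax": 0, "ay": 0, "az": -0.0151, "tx": -0.012, "ty": -0.19, "tz": 0, "hand": 1}, {"ax": 0, "ay": 0, "az": -0.0151, "tx": -0.012, "ty": -0.19, "tz": 0, "hand": 1}, {"ax": 0, "ay": 0, "az": -0.0151, "tx": -0.012, "ty": -0.19, "tz": 0, "hand": 1}, {"ax": 0, "ay": 0, "az": -0.0151, "tx": -0.012, "ty": -0.19, "tz": 0, "hand": 1}, {"ax": 0, "ay": 0, "az": -0.0151, "tx": -0.012, "ty": -0.19, "tz": 0, "hand": 1}, {"ax": 0, "ay": 0, "az": -0.0151, "tx": -0.012, "ty": -0.19, "tz": 0, "hand": 1}, {"ax": 0, "ay": 0, "az": 0, "tx": 0, "ty": -0.157, "tz": 0, "hand": 1}, {"ax": 0, "ay": 0, "az": 0, "tx": 0, "ty": 0, "tz": 0, "hand": 1}, {"ax": 0, "ay": 0, "az": 0, "tx": 0, "ty": 0, "tz": 0, "hand": 1}, {"ax": 0, "ay": 0, "az": 0, "tx": 0, "ty": 0, "tz": 0, "hand": 1}]}}

```text
time_s: 36.12
tcp_pos: [496.0, -235.3, 201.4]
orientation: [0.788, 0.615, 0.0, -0.0]
contact_force: [-0.6, 0.7, -2.2]
opening: 65.1
gripper_force: 60.9
```

```bash
python3 -c "
from h import *
s,R=st(); im,d,P=wcloud(); held(P,d,s,R)"
```

```text
t 36.12 tcp [ 496.  -235.3  201.4] phi -14.06 tilt [-0.      0.0007] j1,6 [-32.4  71.7] F [-0.6  0.7 -2.2] open 65.1 grip 60.9
t 36.12 tcp [ 496.  -235.3  201.4] phi -14.06 tilt [-0.      0.0007] j1,6 [-32.4  71.7] F [-0.6  0.7 -2.2] open 65.1 grip 60.9
held lid z -14.4 front edge x 42.8 skew deg -0.09
```

Request:
{"method": "apply_moves", "body": {"commands": [{"ax": 0, "ay": 0, "az": 0, "tx": -0.001, "ty": 0, "tz": -0.15, "hand": 1}, {"ax": 0, "ay": 0, "az": 0, "tx": 0, "ty": 0, "tz": -0.035, "hand": 1}, {"ax": 0, "ay": 0, "az": 0, "tx": 0, "ty": 0, "tz": -0.025, "hand": 1}, {"ax": 0, "ay": 0, "az": 0, "tx": 0, "ty": 0, "tz": 0, "hand": 1}, {"ax": 0, "ay": 0, "az": 0, "tx": 0, "ty": 0, "tz": 0, "hand": 1}, {"ax": 0, "ay": 0, "az": 0, "tx": 0, "ty": 0, "tz": 0, "hand": 1}, {"ax": 0, "ay": 0, "az": 0, "tx": 0, "ty": 0, "tz": 0, "hand": 1}, {"ax": 0, "ay": 0, "az": 0, "tx": 0, "ty": 0, "tz": 0, "hand": 1}]}}

```text
time_s: 36.83
tcp_pos: [496.4, -235.7, 160.2]
orientation: [0.788, 0.615, 0.0, 0.001]
contact_force: [0.7, 0.3, -3.4]
opening: 65.6
gripper_force: 61.1
```

```bash
python3 -c "
from h import *
st()"
```

```text
t 36.83 tcp [ 496.4 -235.7  160.2] phi -14.03 tilt [ 0.0013 -0.0008] j1,6 [-32.4  71.6] F [ 0.7  0.3 -3.4] open 65.6 grip 61.1
```

Request:
{"method": "apply_moves", "body": {"commands": [{"ax": 0, "ay": 0, "az": 0, "tx": 0, "ty": 0, "tz": -0.013, "hand": 1}, {"ax": 0, "ay": 0, "az": 0, "tx": 0, "ty": 0, "tz": 0, "hand": 1}, {"ax": 0, "ay": 0, "az": 0, "tx": 0, "ty": 0, "tz": 0, "hand": 1}, {"ax": 0, "ay": 0, "az": 0, "tx": 0, "ty": 0, "tz": 0, "hand": 1}, {"ax": 0, "ay": 0, "az": 0, "tx": 0, "ty": 0, "tz": 0, "hand": -1}, {"ax": 0, "ay": 0, "az": 0, "tx": 0, "ty": 0, "tz": 0, "hand": -1}, {"ax": 0, "ay": 0, "az": 0, "tx": 0, "ty": 0, "tz": 0, "hand": -1}, {"ax": 0, "ay": 0, "az": 0, "tx": 0, "ty": 0, "tz": 0, "hand": -1}, {"ax": 0, "ay": 0, "az": 0, "tx": 0, "ty": 0, "tz": 0.15, "hand": -1}, {"ax": 0, "ay": 0, "az": 0, "tx": 0, "ty": 0, "tz": 0.2, "hand": -1}, {"ax": 0, "ay": 0, "az": 0, "tx": 0, "ty": 0, "tz": 0.15, "hand": -1}, {"ax": 0, "ay": 0, "az": 0, "tx": 0, "ty": 0, "tz": 0, "hand": -1}, {"ax": 0, "ay": 0, "az": 0, "tx": 0, "ty": 0, "tz": 0, "hand": -1}]}}

```text
time_s: 37.92
tcp_pos: [497.3, -236.3, 260.0]
orientation: [0.788, 0.615, 0.001, 0.003]
contact_force: [-0.1, 0.5, 0.1]
opening: 85.3
gripper_force: 0.0
```

Run:
```python
from h import *
stackfit(172)
im,d=snap('scene','s2.png'); P=cloud('scene',d); x,y,z=P[...,0],P[...,1],P[...,2]
print(spotter.mark_of('cover','scene'))
rect(P,(d>0)&(np.hypot(x-545,y+403)<120)&(y<-335)&(z>33)&(z<50),'coverbar')
rect(P,(d>0)&(np.hypot(x-545,y+403)<120)&(y<-325)&(z>7)&(z<18),'cover')
```

```text
t 37.92 tcp [ 497.3 -236.3  260. ] phi -14.03 tilt [ 0.0054 -0.0034] j1,6 [-32.4  71.6] F [-0.1  0.5  0.1] open 85.3 grip 0.0
stacktop 9540 z [170.2 171.3 172.4] rect [ 496.7 -236.7   88.8   66.5   75.7] mean [ 497.6 -233.5]
off BX,BY [ 0.8 -1.6]
[{'point': [545.3, -398.9, 0.1], 'confidence': 0.6}, {'point': [497.2, -237.5, 51.3], 'confidence': 0.43}]
coverbar 192 z [34.9 39.8 43.8] rect [ 545.8 -403.    63.7   17.4   84.8] mean [ 546.6 -403.6]
cover 1571 z [ 7.6 10.6 14.4] rect [ 545.8 -403.2  119.6   98.9   85.2] mean [ 548.  -404.6]
```

View pics/s2.png

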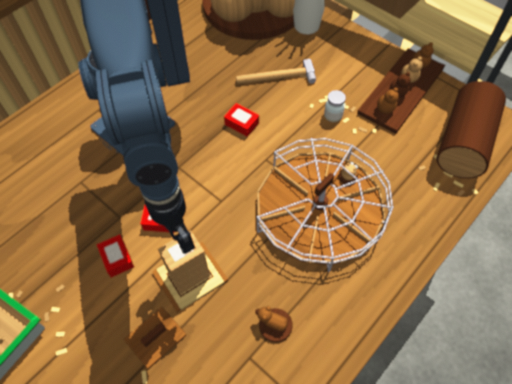

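The picture shows four boxes in a column at (188,265), an empty display and the cover at (157,335), not moved. I go over the cover.

Request:
{"method": "apply_moves", "body": {"commands": [{"ax": 0, "ay": 0, "az": 0.005, "tx": 0.0485, "ty": -0.167, "tz": 0, "hand": -1}, {"ax": 0, "ay": 0, "az": 0.005, "tx": 0.0485, "ty": -0.167, "tz": 0, "hand": -1}, {"ax": 0, "ay": 0, "az": 0.005, "tx": 0.0485, "ty": -0.167, "tz": 0, "hand": -1}, {"ax": 0, "ay": 0, "az": 0.005, "tx": 0.0485, "ty": -0.167, "tz": 0, "hand": -1}, {"ax": 0, "ay": 0, "az": 0.005, "tx": 0.0485, "ty": -0.167, "tz": 0, "hand": -1}, {"ax": 0, "ay": 0, "az": 0, "tx": 0, "ty": 0, "tz": -0.15, "hand": -1}, {"ax": 0, "ay": 0, "az": 0, "tx": 0, "ty": 0, "tz": -0.15, "hand": -1}, {"ax": 0, "ay": 0, "az": 0, "tx": 0, "ty": 0, "tz": 0, "hand": -1}, {"ax": 0, "ay": 0, "az": 0, "tx": 0, "ty": 0, "tz": 0, "hand": -1}]}}

```text
time_s: 38.82
tcp_pos: [542.0, -400.5, 190.9]
orientation: [0.738, 0.675, -0.001, -0.006]
contact_force: [-0.5, -0.5, 0.4]
opening: 86.0
gripper_force: 0.0
```

Run:
```python
from h import *
im,d,P=wcloud('w5.png'); x,y,z=P[...,0],P[...,1],P[...,2]
rect(P,(d>0)&(np.hypot(x-545,y+403)<60)&(z>36)&(z<48),'coverbar')
rect(P,(d>0)&(np.hypot(x-545,y+403)<100)&(y<-325)&(z>8)&(z<16),'cover')
```

```text
t 38.82 tcp [ 542.  -400.5  190.9] phi -5.04 tilt [-0.0087  0.0079] j1,6 [-42.2  52.9] F [-0.5 -0.5  0.4] open 86.0 grip 0.0
coverbar 1073 z [38.9 40.9 42.2] rect [ 546.2 -403.3   63.1   15.8   85.2] mean [ 546.2 -402.5]
cover 8778 z [ 9.9 11.2 12.3] rect [ 547.3 -395.2  137.9   98.4   85.5] mean [ 546.9 -399.5]
```

Request:
{"method": "apply_moves", "body": {"commands": [{"ax": 0, "ay": 0, "az": 0.0005, "tx": 0.015, "ty": -0.01, "tz": -0.19, "hand": -1}, {"ax": 0, "ay": 0, "az": 0, "tx": 0, "ty": 0, "tz": -0.19, "hand": -1}, {"ax": 0, "ay": 0, "az": 0, "tx": 0, "ty": 0, "tz": -0.19, "hand": -1}, {"ax": 0, "ay": 0, "az": 0, "tx": 0, "ty": 0, "tz": -0.1, "hand": -1}, {"ax": 0, "ay": 0, "az": 0, "tx": 0, "ty": 0, "tz": 0, "hand": -1}, {"ax": 0, "ay": 0, "az": 0, "tx": 0, "ty": 0, "tz": 0, "hand": -1}, {"ax": 0, "ay": 0, "az": 0, "tx": 0, "ty": 0, "tz": 0, "hand": -1}]}}

```text
time_s: 39.45
tcp_pos: [549.6, -406.0, 67.5]
orientation: [0.736, 0.677, 0.0, 0.004]
contact_force: [0.5, -0.7, 0.0]
opening: 85.5
gripper_force: 0.0
```

```bash
python3 -c "
from h import *
st()"
```

```text
t 39.45 tcp [ 549.6 -406.    67.5] phi -4.82 tilt [ 0.0052 -0.0047] j1,6 [-42.1  52.7] F [ 0.5 -0.7  0. ] open 85.5 grip 0.0
```

Request:
{"method": "apply_moves", "body": {"commands": [{"ax": 0, "ay": 0, "az": 0, "tx": -0.003, "ty": 0.003, "tz": -0.12, "hand": -1}, {"ax": 0, "ay": 0, "az": 0, "tx": 0, "ty": 0, "tz": 0, "hand": -1}, {"ax": 0, "ay": 0, "az": 0, "tx": 0, "ty": 0, "tz": 0, "hand": -1}, {"ax": 0, "ay": 0, "az": 0, "tx": 0, "ty": 0, "tz": 0, "hand": -1}, {"ax": 0, "ay": 0, "az": 0, "tx": 0, "ty": 0, "tz": 0, "hand": -1}, {"ax": 0, "ay": 0, "az": 0, "tx": 0, "ty": 0, "tz": 0, "hand": -1}]}}

```text
time_s: 39.95
tcp_pos: [547.7, -404.7, 40.7]
orientation: [0.736, 0.677, 0.0, 0.001]
contact_force: [0.2, -0.0, -0.1]
opening: 85.2
gripper_force: 0.0
```

```bash
python3 -c "
from h import *
st()"
```

```text
t 39.95 tcp [ 547.7 -404.7   40.7] phi -4.85 tilt [ 0.0021 -0.0019] j1,6 [-42.1  52.8] F [ 0.2 -0.  -0.1] open 85.2 grip 0.0
```

Request:
{"method": "apply_moves", "body": {"commands": [{"ax": 0, "ay": 0, "az": 0, "tx": -0.004, "ty": 0.005, "tz": -0.005, "hand": -1}, {"ax": 0, "ay": 0, "az": 0, "tx": 0, "ty": 0, "tz": 0, "hand": 1}, {"ax": 0, "ay": 0, "az": 0, "tx": 0, "ty": 0, "tz": 0, "hand": 1}, {"ax": 0, "ay": 0, "az": 0, "tx": 0, "ty": 0, "tz": 0, "hand": 1}, {"ax": 0, "ay": 0, "az": 0, "tx": 0, "ty": 0, "tz": 0, "hand": 1}, {"ax": 0, "ay": 0, "az": 0, "tx": 0, "ty": 0, "tz": 0, "hand": 1}, {"ax": 0, "ay": 0, "az": 0, "tx": 0, "ty": 0, "tz": 0, "hand": 1}, {"ax": 0, "ay": 0, "az": 0, "tx": 0, "ty": 0, "tz": 0, "hand": 1}, {"ax": 0, "ay": 0, "az": 0, "tx": 0, "ty": 0, "tz": 0, "hand": 1}], "squeeze": 60}}

```text
time_s: 40.7
tcp_pos: [546.1, -403.0, 37.8]
orientation: [0.736, 0.677, -0.0, 0.0]
contact_force: [0.1, -0.0, 0.5]
opening: 15.0
gripper_force: 62.4
```

```bash
python3 -c "
from h import *
st()"
```

```text
t 40.7 tcp [ 546.1 -403.    37.8] phi -4.85 tilt [ 0.0001 -0.0002] j1,6 [-42.1  52.8] F [ 0.1 -0.   0.5] open 15.0 grip 62.4
```

Request:
{"method": "apply_moves", "body": {"commands": [{"ax": 0, "ay": 0, "az": 0, "tx": 0, "ty": 0, "tz": 0.1, "hand": 1}, {"ax": 0, "ay": 0, "az": 0, "tx": 0, "ty": 0, "tz": 0.19, "hand": 1}, {"ax": 0, "ay": 0, "az": 0, "tx": 0, "ty": 0, "tz": 0.19, "hand": 1}, {"ax": 0, "ay": 0, "az": 0, "tx": 0, "ty": 0, "tz": 0.19, "hand": 1}, {"ax": 0, "ay": 0, "az": 0, "tx": 0, "ty": 0, "tz": 0.19, "hand": 1}, {"ax": 0, "ay": 0, "az": 0, "tx": 0, "ty": 0, "tz": 0.16, "hand": 1}, {"ax": 0, "ay": 0, "az": 0, "tx": 0, "ty": 0, "tz": 0, "hand": 1}, {"ax": 0, "ay": 0, "az": 0, "tx": 0, "ty": 0, "tz": 0, "hand": 1}, {"ax": 0, "ay": 0, "az": 0, "tx": 0, "ty": 0, "tz": 0, "hand": 1}]}}

```text
time_s: 41.45
tcp_pos: [545.9, -402.7, 240.4]
orientation: [0.736, 0.677, -0.0, -0.001]
contact_force: [0.4, 0.0, -1.4]
opening: 14.8
gripper_force: 62.1
```

```bash
python3 -c "
from h import *
st()"
```

```text
t 41.45 tcp [ 545.9 -402.7  240.4] phi -4.85 tilt [-0.0013  0.0012] j1,6 [-42.1  52.8] F [ 0.4  0.  -1.4] open 14.8 grip 62.1
```

Underside at about 202, which clears the column top at 172 by 30 mm. I move across to it.

Request:
{"method": "apply_moves", "body": {"commands": [{"ax": 0, "ay": 0, "az": -0.0043, "tx": -0.041, "ty": 0.138, "tz": 0, "hand": 1}, {"ax": 0, "ay": 0, "az": -0.0043, "tx": -0.041, "ty": 0.138, "tz": 0, "hand": 1}, {"ax": 0, "ay": 0, "az": -0.0043, "tx": -0.041, "ty": 0.138, "tz": 0, "hand": 1}, {"ax": 0, "ay": 0, "az": -0.0043, "tx": -0.041, "ty": 0.138, "tz": 0, "hand": 1}, {"ax": 0, "ay": 0, "az": -0.0043, "tx": -0.041, "ty": 0.138, "tz": 0, "hand": 1}, {"ax": 0, "ay": 0, "az": -0.0042, "tx": -0.04, "ty": 0.14, "tz": 0, "hand": 1}, {"ax": 0, "ay": 0, "az": 0, "tx": 0, "ty": 0, "tz": -0.05, "hand": 1}, {"ax": 0, "ay": 0, "az": 0, "tx": 0, "ty": 0, "tz": 0, "hand": 1}, {"ax": 0, "ay": 0, "az": 0, "tx": 0, "ty": 0, "tz": 0, "hand": 1}, {"ax": 0, "ay": 0, "az": 0, "tx": 0, "ty": 0, "tz": 0, "hand": 1}, {"ax": 0, "ay": 0, "az": 0, "tx": 0, "ty": 0, "tz": 0, "hand": 1}]}}

```text
time_s: 42.37
tcp_pos: [497.0, -237.7, 230.9]
orientation: [0.789, 0.615, -0.0, -0.001]
contact_force: [-0.3, 0.7, -1.4]
opening: 15.2
gripper_force: 61.9
```

```bash
python3 -c "
from h import *
s,R=st(); im,d,P=wcloud('w6.png')
T=(P-s['tcp_pos'])@R
m=(d>0)&(abs(T[...,0])<75)&(abs(T[...,1])<65)&(T[...,2]>15)&(T[...,2]<38)
t=T[m]; print(len(t),np.percentile(t,[1,5,50,95,99],axis=0).round(1))
for y0 in (-40,-20,20,40):
  k=abs(t[:,1]-y0)<3; print(y0,np.percentile(t[k,0],99).round(1))
"
```

```text
t 42.37 tcp [ 497.  -237.7  230.9] phi -14.16 tilt [-0.0011  0.0005] j1,6 [-32.5  71.6] F [-0.3  0.7 -1.4] open 15.2 grip 61.9
t 42.37 tcp [ 497.  -237.7  230.9] phi -14.16 tilt [-0.0011  0.0005] j1,6 [-32.5  71.6] F [-0.3  0.7 -1.4] open 15.2 grip 61.9
20128 [[-27.1 -46.5  20.2]
 [-15.4 -43.   25.5]
 [ 30.9   0.9  26.6]
 [ 57.   44.6  27.9]
 [ 58.7  48.2  30. ]]
-40 58.6
-20 58.7
20 58.7
40 58.7
```

Request:
{"method": "apply_moves", "body": {"commands": [{"ax": 0, "ay": 0, "az": 0.0003, "tx": 0, "ty": 0.005, "tz": -0.05, "hand": 1}, {"ax": 0, "ay": 0, "az": 0, "tx": 0, "ty": 0, "tz": -0.04, "hand": 1}, {"ax": 0, "ay": 0, "az": 0, "tx": 0, "ty": 0, "tz": 0, "hand": 1}, {"ax": 0, "ay": 0, "az": 0, "tx": 0, "ty": 0, "tz": 0, "hand": 1}, {"ax": 0, "ay": 0, "az": 0, "tx": 0, "ty": 0, "tz": 0, "hand": 1}, {"ax": 0, "ay": 0, "az": 0, "tx": 0, "ty": 0, "tz": 0, "hand": 1}]}}

```text
time_s: 42.92
tcp_pos: [497.2, -236.0, 213.9]
orientation: [0.788, 0.616, 0.0, 0.0]
contact_force: [0.0, -0.3, -1.9]
opening: 14.6
gripper_force: 62.0
```

```bash
python3 -c "
from h import *
st()"
```

```text
t 42.92 tcp [ 497.2 -236.   213.9] phi -14.0 tilt [ 0.0003 -0.0002] j1,6 [-32.4  71.6] F [ 0.  -0.3 -1.9] open 14.6 grip 62.0
```

Request:
{"method": "apply_moves", "body": {"commands": [{"ax": 0, "ay": 0, "az": 0, "tx": -0.001, "ty": -0.002, "tz": -0.016, "hand": 1}, {"ax": 0, "ay": 0, "az": 0, "tx": 0, "ty": 0, "tz": 0, "hand": 1}, {"ax": 0, "ay": 0, "az": 0, "tx": 0, "ty": 0, "tz": 0, "hand": 1}, {"ax": 0, "ay": 0, "az": 0, "tx": 0, "ty": 0, "tz": 0, "hand": 1}, {"ax": 0, "ay": 0, "az": 0, "tx": 0, "ty": 0, "tz": 0, "hand": 1}]}}

```text
time_s: 43.33
tcp_pos: [496.9, -236.3, 210.6]
orientation: [0.788, 0.616, 0.0, 0.0]
contact_force: [-0.2, 0.1, -1.7]
opening: 14.9
gripper_force: 62.0
```

```bash
python3 -c "
from h import *
st()"
```

```text
t 43.33 tcp [ 496.9 -236.3  210.6] phi -13.99 tilt [ 0.0002 -0.0001] j1,6 [-32.4  71.6] F [-0.2  0.1 -1.7] open 14.9 grip 62.0
```

Request:
{"method": "apply_moves", "body": {"commands": [{"ax": 0, "ay": 0, "az": 0, "tx": 0, "ty": 0, "tz": -0.005, "hand": 1}, {"ax": 0, "ay": 0, "az": 0, "tx": 0, "ty": 0, "tz": 0, "hand": 1}, {"ax": 0, "ay": 0, "az": 0, "tx": 0, "ty": 0, "tz": 0, "hand": 1}, {"ax": 0, "ay": 0, "az": 0, "tx": 0, "ty": 0, "tz": 0, "hand": -1}, {"ax": 0, "ay": 0, "az": 0, "tx": 0, "ty": 0, "tz": 0, "hand": -1}, {"ax": 0, "ay": 0, "az": 0, "tx": 0, "ty": 0, "tz": 0, "hand": -1}, {"ax": 0, "ay": 0, "az": 0, "tx": 0, "ty": 0, "tz": 0, "hand": -1}, {"ax": 0, "ay": 0, "az": 0, "tx": 0, "ty": 0, "tz": 0, "hand": -1}, {"ax": 0, "ay": 0, "az": 0, "tx": 0, "ty": 0, "tz": 0.1, "hand": -1}, {"ax": 0, "ay": 0, "az": 0, "tx": 0, "ty": 0, "tz": 0.18, "hand": -1}, {"ax": 0, "ay": 0, "az": 0, "tx": 0, "ty": 0, "tz": 0.18, "hand": -1}, {"ax": 0, "ay": 0, "az": 0, "tx": 0, "ty": 0, "tz": 0, "hand": -1}, {"ax": 0, "ay": 0, "az": 0, "tx": 0, "ty": 0, "tz": 0, "hand": -1}]}}

```text
time_s: 44.42
tcp_pos: [498.2, -237.1, 305.2]
orientation: [0.788, 0.616, 0.001, 0.003]
contact_force: [0.7, -0.3, -0.8]
opening: 85.5
gripper_force: 0.0
```

Run:
```python
from h import *
im,d,P=wcloud('w7.png'); x,y,z=P[...,0],P[...,1],P[...,2]
rect(P,(d>0)&(np.hypot(x-B[0],y-B[1])<90)&(z>179)&(z<188),'cover')
rect(P,(d>0)&(np.hypot(x-B[0],y-B[1])<60)&(z>208)&(z<218),'bar')
```

```text
t 44.42 tcp [ 498.2 -237.1  305.2] phi -13.99 tilt [ 0.0061 -0.0038] j1,6 [-32.4  71.6] F [ 0.7 -0.3 -0.8] open 85.5 grip 0.0
cover 12814 z [181.9 183.2 184.3] rect [ 497.9 -237.2  119.9   98.6   76. ] mean [ 499.4 -231.4]
bar 1595 z [211.  213.  214.1] rect [ 497.4 -236.7   62.8   15.9   76.5] mean [ 498.1 -235.1]
```

View pics/w7.png

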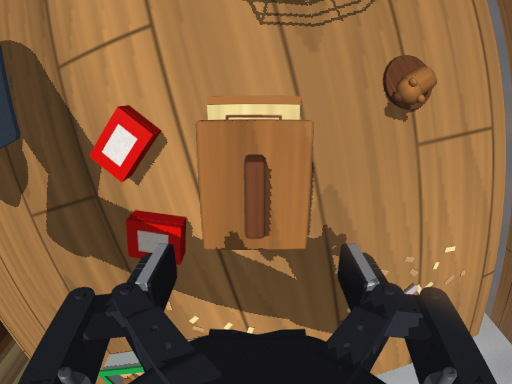

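The picture shows the cover square on the column at (255,185). Now I turn the owl into the bay, +120°.

Request:
{"method": "apply_moves", "body": {"commands": [{"ax": 0, "ay": 0, "az": 0.0036, "tx": 0.064, "ty": 0.193, "tz": 0, "hand": -1}, {"ax": 0, "ay": 0, "az": 0.0036, "tx": 0.064, "ty": 0.193, "tz": 0, "hand": -1}, {"ax": 0, "ay": 0, "az": 0.0036, "tx": 0.064, "ty": 0.193, "tz": 0, "hand": -1}, {"ax": 0, "ay": 0, "az": 0.0036, "tx": 0.064, "ty": 0.193, "tz": 0, "hand": -1}, {"ax": 0, "ay": 0, "az": 0.0036, "tx": 0.064, "ty": 0.193, "tz": 0, "hand": -1}, {"ax": 0, "ay": 0, "az": 0.0036, "tx": 0.064, "ty": 0.193, "tz": 0, "hand": -1}, {"ax": 0, "ay": 0, "az": 0.0036, "tx": 0.064, "ty": 0.193, "tz": 0, "hand": -1}, {"ax": 0, "ay": 0, "az": 0.0036, "tx": 0.064, "ty": 0.193, "tz": 0, "hand": -1}, {"ax": 0, "ay": 0, "az": 0.0036, "tx": 0.064, "ty": 0.193, "tz": 0, "hand": -1}, {"ax": 0, "ay": 0, "az": 0.0036, "tx": 0.064, "ty": 0.193, "tz": 0, "hand": -1}, {"ax": 0, "ay": 0, "az": 0, "tx": 0, "ty": 0, "tz": -0.17, "hand": -1}, {"ax": 0, "ay": 0, "az": 0, "tx": 0, "ty": 0, "tz": -0.17, "hand": -1}, {"ax": 0, "ay": 0, "az": 0, "tx": 0, "ty": 0, "tz": -0.14, "hand": -1}, {"ax": 0, "ay": 0, "az": 0, "tx": 0, "ty": 0, "tz": 0, "hand": -1}, {"ax": 0, "ay": 0, "az": 0, "tx": 0, "ty": 0, "tz": 0, "hand": -1}, {"ax": 0, "ay": 0, "az": 0, "tx": 0, "ty": 0, "tz": 0, "hand": -1}]}}

```text
time_s: 45.8
tcp_pos: [625.0, 149.5, 206.4]
orientation: [0.714, 0.701, 0.0, 0.0]
contact_force: [-0.4, -0.2, 1.1]
opening: 85.5
gripper_force: 0.0
```

Run:
```python
from h import *
bayfit()
```

```text
t 45.8 tcp [625.  149.5 206.4] phi -1.05 tilt [0.0006 0.0001] j1,6 [ 7.5 98.5] F [-0.4 -0.2  1.1] open 85.5 grip 0.0
baybox 0
handle 2096 z [148.  150.8 152. ] rect [625.  148.2  63.4  15.8  88.6] mean [625.1 151.2]
```

Request:
{"method": "apply_moves", "body": {"commands": [{"ax": 0, "ay": 0, "az": 0, "tx": -0.002, "ty": -0.006, "tz": -0.16, "hand": -1}, {"ax": 0, "ay": 0, "az": 0, "tx": 0, "ty": 0, "tz": -0.15, "hand": -1}, {"ax": 0, "ay": 0, "az": 0, "tx": 0, "ty": 0, "tz": 0, "hand": 1}, {"ax": 0, "ay": 0, "az": 0, "tx": 0, "ty": 0, "tz": 0, "hand": 1}, {"ax": 0, "ay": 0, "az": 0, "tx": 0, "ty": 0, "tz": 0, "hand": 1}, {"ax": 0, "ay": 0, "az": 0, "tx": 0, "ty": 0, "tz": 0, "hand": 1}, {"ax": 0, "ay": 0, "az": 0, "tx": 0, "ty": 0, "tz": 0, "hand": 1}, {"ax": 0, "ay": 0, "az": 0, "tx": 0, "ty": 0, "tz": 0, "hand": 1}, {"ax": 0, "ay": 0, "az": 0, "tx": 0, "ty": 0, "tz": 0, "hand": 1}], "squeeze": 50}}

```text
time_s: 46.6
tcp_pos: [624.4, 148.8, 146.6]
orientation: [0.713, 0.701, 0.001, 0.0]
contact_force: [-4.0, -1.0, 6.3]
opening: 15.0
gripper_force: 54.2
```

Request:
{"method": "apply_moves", "body": {"commands": [{"ax": 0, "ay": 0, "az": 0.014, "tx": 0, "ty": 0, "tz": 0, "hand": 1}, {"ax": 0, "ay": 0, "az": 0.014, "tx": 0, "ty": 0, "tz": 0, "hand": 1}, {"ax": 0, "ay": 0, "az": 0.014, "tx": 0, "ty": 0, "tz": 0, "hand": 1}, {"ax": 0, "ay": 0, "az": 0.014, "tx": 0, "ty": 0, "tz": 0, "hand": 1}, {"ax": 0, "ay": 0, "az": 0.014, "tx": 0, "ty": 0, "tz": 0, "hand": 1}, {"ax": 0, "ay": 0, "az": 0.014, "tx": 0, "ty": 0, "tz": 0, "hand": 1}, {"ax": 0, "ay": 0, "az": 0.014, "tx": 0, "ty": 0, "tz": 0, "hand": 1}, {"ax": 0, "ay": 0, "az": 0.014, "tx": 0, "ty": 0, "tz": 0, "hand": 1}, {"ax": 0, "ay": 0, "az": 0.014, "tx": 0, "ty": 0, "tz": 0, "hand": 1}, {"ax": 0, "ay": 0, "az": 0.014, "tx": 0, "ty": 0, "tz": 0, "hand": 1}, {"ax": 0, "ay": 0, "az": 0.014, "tx": 0, "ty": 0, "tz": 0, "hand": 1}, {"ax": 0, "ay": 0, "az": 0.0127, "tx": 0, "ty": 0, "tz": 0, "hand": 1}]}}

```text
time_s: 47.6
tcp_pos: [624.1, 148.6, 146.6]
orientation: [0.265, 0.964, 0.0, 0.0]
contact_force: [-4.5, -0.3, 6.3]
opening: 15.4
gripper_force: 54.3
```

```bash
python3 -c "
from h import *
st()"
```

```text
t 47.6 tcp [624.1 148.6 146.6] phi 59.22 tilt [0.0008 0.0002] j1,6 [ 7.4 38.2] F [-4.5 -0.3  6.3] open 15.4 grip 54.3
```

Request:
{"method": "apply_moves", "body": {"commands": [{"ax": 0, "ay": 0, "az": 0.014, "tx": 0, "ty": 0, "tz": 0, "hand": 1}, {"ax": 0, "ay": 0, "az": 0.014, "tx": 0, "ty": 0, "tz": 0, "hand": 1}, {"ax": 0, "ay": 0, "az": 0.014, "tx": 0, "ty": 0, "tz": 0, "hand": 1}, {"ax": 0, "ay": 0, "az": 0.014, "tx": 0, "ty": 0, "tz": 0, "hand": 1}, {"ax": 0, "ay": 0, "az": 0.014, "tx": 0, "ty": 0, "tz": 0, "hand": 1}, {"ax": 0, "ay": 0, "az": 0.014, "tx": 0, "ty": 0, "tz": 0, "hand": 1}, {"ax": 0, "ay": 0, "az": 0.014, "tx": 0, "ty": 0, "tz": 0, "hand": 1}, {"ax": 0, "ay": 0, "az": 0.014, "tx": 0, "ty": 0, "tz": 0, "hand": 1}, {"ax": 0, "ay": 0, "az": 0.014, "tx": 0, "ty": 0, "tz": 0, "hand": 1}, {"ax": 0, "ay": 0, "az": 0.014, "tx": 0, "ty": 0, "tz": 0, "hand": 1}, {"ax": 0, "ay": 0, "az": 0.014, "tx": 0, "ty": 0, "tz": 0, "hand": 1}, {"ax": 0, "ay": 0, "az": 0.0127, "tx": 0, "ty": 0, "tz": 0, "hand": 1}, {"ax": 0, "ay": 0, "az": 0, "tx": 0, "ty": 0, "tz": 0, "hand": 1}, {"ax": 0, "ay": 0, "az": 0, "tx": 0, "ty": 0, "tz": 0, "hand": -1}, {"ax": 0, "ay": 0, "az": 0, "tx": 0, "ty": 0, "tz": 0, "hand": -1}, {"ax": 0, "ay": 0, "az": 0, "tx": 0, "ty": 0, "tz": 0, "hand": -1}, {"ax": 0, "ay": 0, "az": 0, "tx": 0, "ty": 0, "tz": 0, "hand": -1}, {"ax": 0, "ay": 0, "az": 0, "tx": 0, "ty": 0, "tz": 0, "hand": -1}]}}

```text
time_s: 49.1
tcp_pos: [624.6, 148.5, 143.4]
orientation: [-0.25, 0.968, 0.0, 0.0]
contact_force: [0.1, 0.1, 0.5]
opening: 74.8
gripper_force: 0.0
```

Request:
{"method": "apply_moves", "body": {"commands": [{"ax": 0, "ay": 0, "az": 0, "tx": 0, "ty": 0, "tz": 0.19, "hand": -1}, {"ax": 0, "ay": 0, "az": 0, "tx": 0, "ty": 0, "tz": 0.19, "hand": -1}, {"ax": 0, "ay": 0, "az": 0, "tx": 0, "ty": 0, "tz": 0.19, "hand": -1}, {"ax": 0, "ay": 0, "az": 0, "tx": 0, "ty": 0, "tz": 0, "hand": -1}, {"ax": 0, "ay": 0, "az": 0, "tx": 0, "ty": 0, "tz": 0, "hand": -1}, {"ax": 0, "ay": 0, "az": 0, "tx": 0, "ty": 0, "tz": 0, "hand": -1}]}}

```text
time_s: 49.6
tcp_pos: [624.8, 148.6, 257.7]
orientation: [-0.25, 0.968, -0.0, 0.001]
contact_force: [-0.6, 0.7, -1.5]
opening: 85.3
gripper_force: 0.0
```

Run:
```python
from h import *
im,d,P=wcloud('w8.png'); x,y,z=P[...,0],P[...,1],P[...,2]
rect(P,(d>0)&(np.hypot(x-624.5,y-148)<45)&(z>145)&(z<158),'handle')
rect(P,(d>0)&(np.hypot(x-515,y-87)<50)&(z>55)&(z<85),'owl')
im,d=snap('scene','s3.png'); P=cloud('scene',d); x,y,z=P[...,0],P[...,1],P[...,2]
rect(P,(d>0)&(np.hypot(x-B[0],y-B[1])<90)&(z>178)&(z<189),'cover')
print([(q,spotter.mark_of(q,'scene')[:2]) for q in ('oil_jar','bear','owl')])
a=np.hstack([cv2.imread('pics/w8.png'),cv2.imread('pics/s3.png')]); cv2.imwrite('pics/f.png',cv2.resize(a,(800,300)))
```

```text
t 49.6 tcp [624.8 148.6 257.7] phi 118.99 tilt [0.001  0.0001] j1,6 [  7.4 -21.6] F [-0.6  0.7 -1.5] open 85.3 grip 0.0
handle 1450 z [147.8 150.9 152.1] rect [624.8 147.2  63.5  16.   28.4] mean [623. 146.]
owl 1329 z [57.7 75.  79.7] rect [514.2  88.   41.5  44.9  28.9] mean [515.7  88.4]
cover 1682 z [179.2 182.3 185.6] rect [ 496.8 -236.9  120.4   99.6   75.8] mean [ 499.9 -239.1]
[('oil_jar', []), ('bear', [{'point': [743.4, -182.3, 0.9], 'confidence': 0.65}]), ('owl', [{'point': [511.1, 89.9, 35.4], 'confidence': 0.81}])]
```

View pics/f.png

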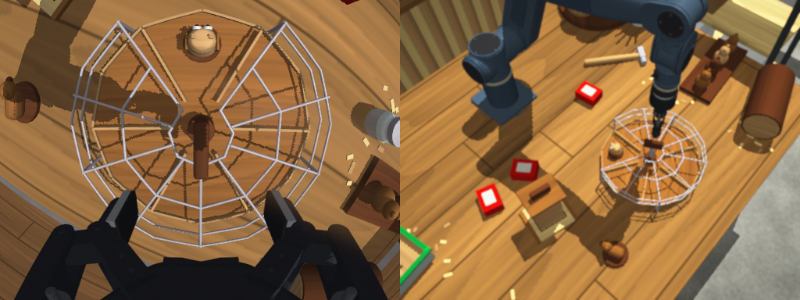

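The owl stands in the open bay at (203,40), the turntable is clicked in with the handle at 28.4° (29° expected), and the column stands with its cover. The bear is where it was and the jar is still standing in the wrist view. The gripper touches nothing, so I hand in.

```bash
python3 -c "
from rig import ticket
print(ticket.finish_job())"
```

```text
the job is handed in; nothing more can be done
None
```

The job is handed in: the four gift boxes that were there (box1 was absent) are stacked lid up inside the outline with the cover square on top, the turntable is clicked in with the owl in the open bay, and the jar and bear were not touched.

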